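# Dock the jar tray and find the thread hand of its cap

## Robot

A 6-joint arm with a two-finger parallel gripper is mounted at the origin on a cart in front of the work surface, level with it; the furniture and walls round the work are solid. World frame = base frame: x ahead of the robot, y to its left, z up, the work surface at z = 0. Lengths are in m, angles in degrees, forces in N, time in s.
With the tool pointing down it reaches from about 0.35 to 0.875 m from the base axis. Payload 4.2 kg.
Tool frame: the origin (TCP) lies midway between the tips of the shut fingers; the grasp point (between the pads) lies 19 mm behind it (r.grasp_offset is the distance from the TCP to the grasp point, in m); z points along the fingers, y is the direction in which the jaws open and shut (so a half turn about z gives the same grasp; the last joint's range is limited). The gripper opens to 87 mm and grips with 3 to 60 N. Pads are 19 mm wide; open, the fingers measure 117 mm over their backs; the gripper's body (75 mm by 190 mm) begins 51 mm behind the grasp point.
Start: joints at [-48.209, 22.042, 0.453, 0, -68.411, -14.817], TCP at [0.284, -0.557, 0.223] pointing down, gripper open.
Joint ranges: [-179.83, 179.83], [-69.29, 118.12], [-61.27, 80.66], [-181.25, 117.63], [-171.15, -9.14], [-177.46, 177.46]. Speed limits (degrees/s): [159.86, 159.86, 180, 180, 180, 180].

## Interface

Orientations are given as a 3x3 rotation matrix whose columns are the frame's x, y, z axes.
In Python, from station import r gives the robot as it stands.
- The arm moves only by the shell command python3 -m crank 'ROWS'. ROWS is JSON, a list of rows, each a list of 3 entries, a list of its own where there are three numbers: the closure, from -1 (fully open) to 1 (shut), so that 0 is half open, then the shift along the tool's x, y, z as a fraction of full scale, then the turn, a rotation vector about the tool's x, y, z as a fraction of full scale. In form: [[fingers, [dx, dy, dz], [wx, wy, wz]], ...]. A call has 1 to 8 rows; each row shifts and turns the commanded pose from where the row before left it, along the tool's axes as they then stand; what a row does not reach is not made up. Full scale, the value 1, is 100 mm for a shift and 45 degrees for a turn. A row lasts 1/10 s, in which the tool goes at most 50 mm and 8.59 degrees, less where a joint would pass 70% of its speed; a pose out of reach is approached as far as the arm can. A call with a number of a shift or a turn outside -1 to 1 is refused whole. A call with a gripper value outside its range is refused whole. The fingers move at their own pace and stop on an object; the grip force is fixed at half the most. Time passes only in rows, so rows that do not move let the fingers close. It gives the time, the measured TCP pose, the force and the opening at its end, in the units of the state.
- r.sense(): the state, without advancing time (a new reading comes with each control period).
- r.capture(name): name is "side" or "top"; returns a dict with "img" (384x512x3 uint8, blue, green, red), "fx", "fy", "cx", "cy" (pixels), "dist" ([k1, k2, p1, p2, k3] as OpenCV has them; the pictures are not rectified), "R" (3x3) and "t" (3): a world point X has camera coordinates R X + t. Camera axes: x right, y down, z forward; pixel columns grow to the right and rows downward; lengths in m; the calibration is good to about 2 mm. A picture is of the moment at which its call begins. There is no depth.
- r.finish_job(): hands the job in, once; it reports no verdict.
The state is a dict: "time_s": time; "joints": joint angles; "joint_velocities": joint speeds; "effort": joint torques, N m; "tcp_pos": TCP position; "ee_rot": TCP orientation; "wrist_force": force on the tool from outside, world axes, zero at the start; "moment": the same for the moment, N m; "gripper_width": opening from 0.0 (shut) to 1.0 (fully open).
Only numpy, scipy, OpenCV 4.12 (cv2) and the standard library are available. Lean on these libraries where they do the work, as an engineer would, in place of code of your own. Each camera call takes 0.05 s, during which the arm holds its last target.

## Task

First push the tray that carries the dark jar along the table, all the way home into the wooden dock, so that the jar can neither turn nor lift. Then unscrew the jar's cap: nobody knows whether its thread is left- or right-handed, so try gently both ways, turn it the way that gives until it is free, and lift it off. Finish with the gripper still holding the cap, still and well clear (about 8 cm) above the jar, with the tray still home; leave the other things on the table where they stand.

Things in the scene. Friction and masses are not known exactly. Their poses are not given: they have to be found in the camera images.
- dock: Fixed wooden U-shaped dock without a floor: the tray slides in on the table top. Origin, on the table, is the point where the tray's origin lies when home; +x points into the dock, z up. Side rails, 22 mm high, 14 mm thick, leave a channel 103 mm wide from x = -10 mm to the back wall's face at x = +80 mm (wall 40 mm high). Steel strips reach 9 mm over the tray's edges, undersides 11 mm high.
- dock_mouth (a point): Middle of the dock's mouth, on the table, at x = -10 mm of the dock. Ahead of it flared wooden cheeks, 16 mm high, reach 40 mm towards the robot, opening to about 130 mm wide, and guide the tray in; the strips' front ends are bent up to 19 mm high.
- tray: Loose aluminium tray, plate 160 x 100 x 8 mm (x, y, z) lying on the table, about 0.6 kg with its jar; origin under its centre, +x is the end that goes into the dock. A dark jar, 58 mm across, 56 mm high, is fixed on it at x = +30 mm, y = 0. It starts before the mouth, 106 to 130 mm short of home, up to 14 mm to one side and 7 degrees askew; home is with its front edge at the back wall.
- fin (a point): Top middle of the tray's fin handle, 60 mm above the table at x = -55 mm of the tray: an upright plate along the tray's x, from x = -75 to -35 mm, 10 mm thick (y). It can be pinched from above across its thickness and pushed along.
- jar_rim (a point): Centre of the jar's rim, 64 mm above the table at x = +30 mm of the tray; axes as the tray's. The cap's origin lies here when seated.
- cap: Loose black screw cap on the jar, 61 mm across; origin at the centre of the face that rests on the rim. Disc 4 mm thick above it, 9 mm skirt round the neck, a stem with cross bar reaching 14 mm into the jar. On top a grip ridge along the cap's x, 44 mm long, 12 mm thick (y), 4 to 28 mm above the origin. At the start cap x = tray x within 4 degrees.
- ridge (a point): Top middle of the ridge; pinch it across its thickness from above. The thread's hand cannot be seen and differs from start to start. Turned the wrong way (clockwise or anticlockwise) the cap stops dead after about 15 degrees; turned the right way it goes on easily and from 60 to 90 degrees from its start it is free to be lifted straight up, not before. It does not rise while turning.
- varnish_jar: Bystander, white jar with black lid, 62 mm across, 68 mm high; origin under its centre.
- glaze_tin: Bystander, closed paint tin, 81 mm across, 86 mm high; origin under its centre.
- sample_pot_c: Bystander, small closed paint pot, 53 mm across, 58 mm high; origin under its centre.

How it is judged:
By the outcome, as a careful person would: the job done as asked, in the order asked, and still so for the second after the job is handed in, while the arm keeps its last pose, push and grip.
It also fails if it takes over 70 s, if anything falls off the work surface, if the arm or the gripper's body presses on something with over 40 N, if the wrist force passes 120 N, or if a joint passes its speed limit or range.

## Working session

There is one attempt and no reset: what is moved stays moved. The work goes in short steps, Python scripts to look and compute and a shell command to move; the robot and the scene stay as the last step left them, time stands still between calls to the robot, and variables do not carry over. Pictures are saved under pics/ and viewed, and the job is handed in when it is done.

```bash
ls; mkdir -p pics; python3 - <<'E'
from station import r
import cv2
s=r.sense();print(s)
for n in("side","top"):
    c=r.capture(n);cv2.imwrite(f"pics/{n}0.png",c["img"]);print(n,{k:v for k,v in c.items() if k!="img"})
E
```

```text
pics
{'time_s': 0.0, 'joints': array([-4.82095332e+01,  2.20905331e+01,  3.79035548e-01, -3.07261157e-02,
       -6.84092762e+01, -1.48149751e+01]), 'joint_velocities': array([-0.04246753,  0.00600184,  0.00101239, -0.00232731, -0.08969056,
       -0.03045678]), 'effort': array([-5.05724965e-04, -3.90661275e+01,  1.87397987e+01,  4.21968877e+00,
        1.09030609e-02, -1.90378887e-04]), 'tcp_pos': array([ 0.28324111, -0.55645758,  0.22145241]), 'ee_rot': array([[-8.91290341e-01, -4.53431870e-01, -1.03290482e-03],
       [-4.53433043e-01,  8.91288310e-01,  1.90388531e-03],
       [ 5.73337119e-05,  2.16526776e-03, -9.99997654e-01]]), 'wrist_force': array([ 0.57559603,  0.37701676, -0.81821816]), 'moment': array([ 0.00142587,  0.02431567, -0.00202903]), 'gripper_width': 1.000895301772663}
side {'fx': 413.8532743790648, 'fy': 413.8532743790648, 'cx': 260.7021924692971, 'cy': 188.9831355171116, 'dist': array([-0.15147317,  0.        ,  0.        ,  0.        ,  0.        ]), 'R': array([[-9.98066359e-01, -6.21537632e-02,  6.72981598e-04],
       [-3.46627416e-02,  5.47562539e-01, -8.36046506e-01],
       [ 5.15949371e-02, -8.34453220e-01, -5.48658169e-01]]), 't': array([0.56483029, 0.10124691, 1.38896093])}
top {'fx': 406.03539513826775, 'fy': 406.03539513826775, 'cx': 253.78307990123386, 'cy': 193.58984258681042, 'dist': array([-0.00858618,  0.        ,  0.        ,  0.        ,  0.        ]), 'R': array([[ 0.0259572 , -0.99962837,  0.00832737],
       [-0.98294029, -0.0270394 , -0.18192652],
       [ 0.18208408, -0.003463  , -0.98327687]]), 't': array([-0.03224921,  0.58007725,  1.08947112])}
```

View pics/side0.png

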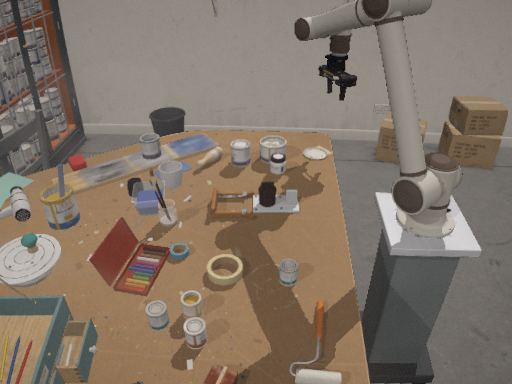

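View pics/top0.png

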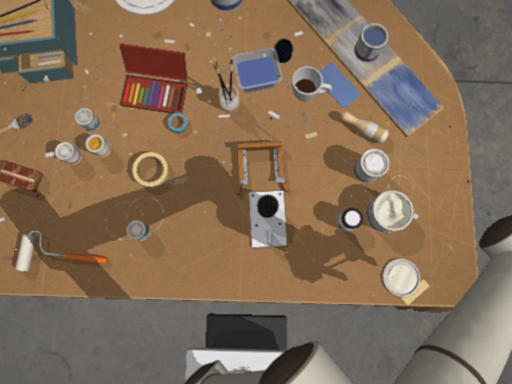

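The top view shows the tray at about (267,218), the cap at (268,206), and the dock at about (261,165) with its mouth facing the robot. The white jar with the black lid ring is near (351,218). I'll zoom in.

```bash
cat > h.py <<'E'
import numpy as np, cv2
from station import r
def K(c): return np.array([[c["fx"],0,c["cx"]],[0,c["fy"],c["cy"]],[0,0,1]])
def ray(c,uv):
    p=cv2.undistortPoints(np.array(uv,float).reshape(-1,1,2),K(c),c["dist"]).reshape(-1,2)
    d=np.c_[p,np.ones(len(p))]@c["R"]; o=-c["R"].T@c["t"]; return o,d
def onz(c,uv,z):
    o,d=ray(c,uv); return o+d*((z-o[2])/d[:,2])[:,None]
def proj(c,X):
    return cv2.projectPoints(np.array(X,float).reshape(-1,3),cv2.Rodrigues(c["R"])[0],c["t"],K(c),c["dist"])[0].reshape(-1,2)
def crop(c,x0,y0,x1,y1,s,fn):
    im=cv2.resize(c["img"][y0:y1,x0:x1],None,fx=s,fy=s,interpolation=cv2.INTER_CUBIC); cv2.imwrite(fn,im)
E
python3 - <<'E'
from h import *
crop(r.capture("top"),225,130,305,255,4.7,"pics/t1.png".replace("t1","t1"))
crop(r.capture("side"),200,170,310,230,7,"pics/s1.png")
E
```

```text
(no output)
```

View pics/t1.png

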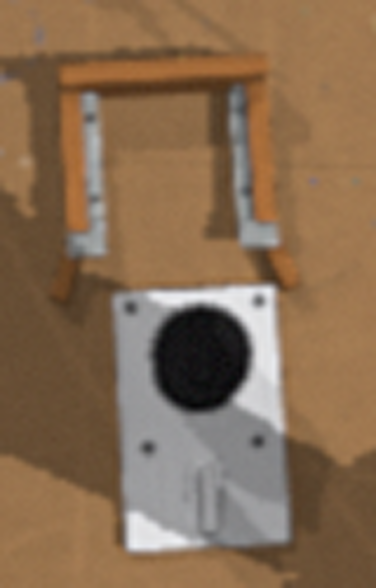

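View pics/s1.png

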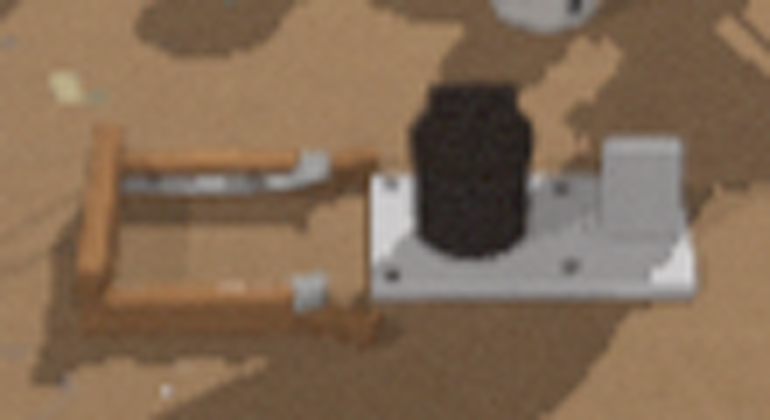

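```bash
python3 - <<'E'
from h import *
c=r.capture("top")
f=lambda pts,z: onz(c,[((x+.5)/4.7-.5+225,(y+.5)/4.7-.5+130) for x,y in pts],z).round(4)
T=f([(112,296),(277,286),(290,543),(127,551)],.008)
print("tray",T, T.mean(0)); 
print("lens",[np.linalg.norm(T[i]-T[(i+1)%4]).round(4) for i in range(4)])
ax=(T[0]+T[1]-T[2]-T[3]);print("yaw",np.degrees(np.arctan2(ax[1],ax[0])))
W=f([(62,70),(266,58),(62,93),(266,81)],.04);print("wall",W)
R=f([(68,234),(278,222)],.022);print("railfront outer",R)
print("strip ends", f([(69,257),(105,254),(243,247),(279,244)],.019))
print("fin",f([(208,465),(206,531)],.06))
print("cap",f([(201,357)],.068))
S=r.capture("side")
g=lambda pts,z: onz(S,[((x+.5)/7-.5+200,(y+.5)/7-.5+170) for x,y in pts],z).round(4)
T=g([(371,287),(372,178),(680,175),(695,288)],.008);print("side tray",T,T.mean(0))
ax=(T[0]+T[1]-T[2]-T[3]);print("yaw",np.degrees(np.arctan2(ax[1],ax[0])))
print("side fin top",g([(602,140),(681,140)],.06))
print("side wall",g([(95,128),(121,128),(80,275),(103,275)],.04))
E
```

```text
tray [[ 0.5917 -0.0012  0.008 ]
 [ 0.6009 -0.1039  0.008 ]
 [ 0.4416 -0.1139  0.008 ]
 [ 0.4342 -0.0148  0.008 ]] [ 0.5171  -0.05845  0.008  ]
lens [np.float64(0.1031), np.float64(0.1596), np.float64(0.0994), np.float64(0.1581)]
yaw 4.260376846566211
wall [[ 0.7273  0.0335  0.04  ]
 [ 0.7387 -0.0928  0.04  ]
 [ 0.7125  0.033   0.04  ]
 [ 0.7238 -0.093   0.04  ]]
railfront outer [[ 0.6274  0.027   0.022 ]
 [ 0.6386 -0.103   0.022 ]]
strip ends [[ 0.6135  0.0261  0.019 ]
 [ 0.616   0.0038  0.019 ]
 [ 0.6228 -0.0817  0.019 ]
 [ 0.6253 -0.104   0.019 ]]
fin [[ 0.4827 -0.0608  0.06  ]
 [ 0.4442 -0.0604  0.06  ]]
cap [[ 0.5454 -0.0551  0.068 ]]
side tray [[ 5.938e-01 -2.000e-04  8.000e-03]
 [ 6.008e-01 -9.500e-02  8.000e-03]
 [ 4.419e-01 -1.077e-01  8.000e-03]
 [ 4.356e-01 -9.200e-03  8.000e-03]] [ 0.518025 -0.053025  0.008   ]
yaw 3.9147998043849865
side fin top [[ 0.4835 -0.059   0.06  ]
 [ 0.4445 -0.0614  0.06  ]]
side wall [[ 0.7414 -0.0842  0.04  ]
 [ 0.7281 -0.0851  0.04  ]
 [ 0.7284  0.0427  0.04  ]
 [ 0.7175  0.0419  0.04  ]]
```

Measured so far:

| Thing | Position (m) | Yaw |
|---|---|---|
| Tray | (0.517, -0.058) | 4.2° |
| Fin | (0.463, -0.0605) | same as tray |
| Dock home | about (0.640, -0.037) | 5.1° |

The tray sits about 123 mm short of home and 10 mm to one side, which fits the stated ranges. The next helper converts a target pose to move units.

```bash
cat >> h.py <<'E'
from scipy.spatial.transform import Rotation as Rn
def todo(p,yaw,quiet=False):
    """yaw: world yaw of tool -x axis (deg), tool pointing down"""
    s=r.sense(); R0=s["ee_rot"]; a=np.radians(yaw)
    x=-np.array([np.cos(a),np.sin(a),0]); z=np.array([0,0,-1.]); Rt=np.c_[x,np.cross(z,x),z]
    w=Rn.from_matrix(R0.T@Rt).as_rotvec(degrees=True)
    print("t",s["time_s"],"tcp",s["tcp_pos"].round(4),"j",s["joints"].round(1))
    print("shift now-axes/100mm",(R0.T@(np.array(p)-s["tcp_pos"])/.1).round(3)," turned-axes",(Rt.T@(np.array(p)-s["tcp_pos"])/.1).round(3)," turn/45",(w/45).round(3))
    print("F",s["wrist_force"].round(2),"M",s["moment"].round(2),"w",round(s["gripper_width"],3))
E
python3 - <<'E'
from h import *
todo([0.4635,-.0605,.16],4.2)
E
```

```text
t 0.3 tcp [ 0.2834 -0.5568  0.2222] j [-48.2  22.1   0.4  -0.  -68.4 -14.8]
shift now-axes/100mm [-3.856  3.606  0.624]  turned-axes [-2.159  4.818  0.622]  turn/45 [ 0.001 -0.     0.506]
F [-0.04 -0.4   0.33] M [-0.02 -0.03  0.06] w 1.001
```

```bash
python3 -m crank '[[-1,[0,0,0],[0,0,0.17]],[-1,[0,0,0],[0,0,0.17]],[-1,[0,0,0],[0,0,0.165]],[-1,[-0.18,0.4,0],[0,0,0]],[-1,[-0.18,0.4,0],[0,0,0]],[-1,[-0.18,0.4,0],[0,0,0]],[-1,[-0.18,0.4,0],[0,0,0]],[-1,[-0.18,0.4,0],[0,0,0]]]'
python3 -m crank '[[-1,[-0.18,0.4,0],[0,0,0]],[-1,[-0.18,0.4,0],[0,0,0]],[-1,[-0.18,0.4,0],[0,0,0]],[-1,[-0.18,0.4,0],[0,0,0]],[-1,[-0.18,0.4,0],[0,0,0]],[0,[-0.18,0.4,0],[0,0,0]],[0,[0,0,0],[0,0,0]],[0,[0,0,0],[0,0,0]]]'
python3 - <<'E'
from h import *
todo([0.4635,-.0605,.16],4.2)
E
```

```text
time_s: 1.1
tcp_pos: [0.3587, -0.3493, 0.2227]
ee_rot: [[-0.997, -0.074, 0.0], [-0.074, 0.997, -0.0], [-0.0, -0.0, -1.0]]
wrist_force: [-0.1, 0.5, 0.3]
gripper_width: 1.003
time_s: 1.9
tcp_pos: [0.4485, -0.1026, 0.2226]
ee_rot: [[-0.997, -0.077, -0.0], [-0.077, 0.997, -0.0], [0.0, -0.0, -1.0]]
wrist_force: [0.6, 0.4, 0.1]
gripper_width: 0.81
t 1.9 tcp [ 0.4485 -0.1026  0.2226] j [  7.4   5.8 -21.6   0.  -62.7 -93. ]
shift now-axes/100mm [-0.182  0.408  0.626]  turned-axes [-0.181  0.409  0.626]  turn/45 [-0.    -0.     0.004]
F [0.57 0.37 0.09] M [-0.08 -0.01  0.03] w 0.81
```

```bash
python3 -m crank '[[0,[-0.18,0.41,0.2],[0,0,0]],[0,[0,0,0.3],[0,0,0]],[0,[0,0,0.1],[0,0,0]],[0,[0,0,0],[0,0,0]]]'
python3 - <<'E'
from h import *
todo([0.4635,-.0605,.034],4.2)
crop(r.capture("top"),215,150,315,270,5,"pics/t2.png")
crop(r.capture("side"),200,130,330,230,6,"pics/s2.png")
E
```

```text
time_s: 2.3
tcp_pos: [0.4618, -0.0626, 0.1613]
ee_rot: [[-0.997, -0.072, -0.004], [-0.072, 0.997, -0.001], [0.004, -0.001, -1.0]]
wrist_force: [0.1, 0.7, 1.3]
gripper_width: 0.52
t 2.3 tcp [ 0.4618 -0.0626  0.1613] j [ 12.3  10.1 -26.1   0.  -54.  -98.2]
shift now-axes/100mm [-0.023  0.02   1.272]  turned-axes [-0.018  0.019  1.273]  turn/45 [-0.001 -0.005 -0.001]
F [0.06 0.66 1.29] M [ 0.02 -0.01 -0.02] w 0.52
```

View pics/t2.png

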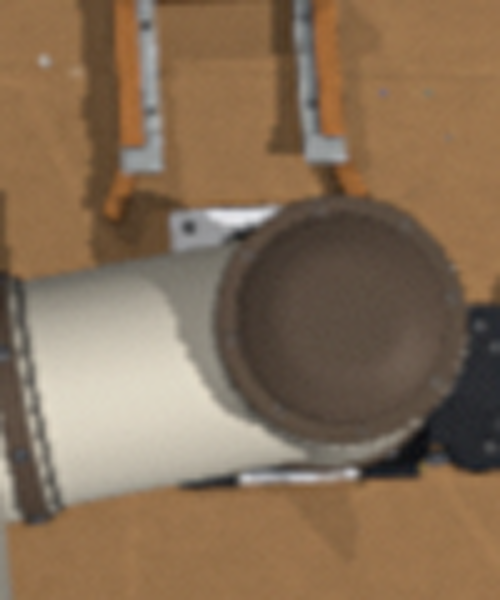

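View pics/s2.png

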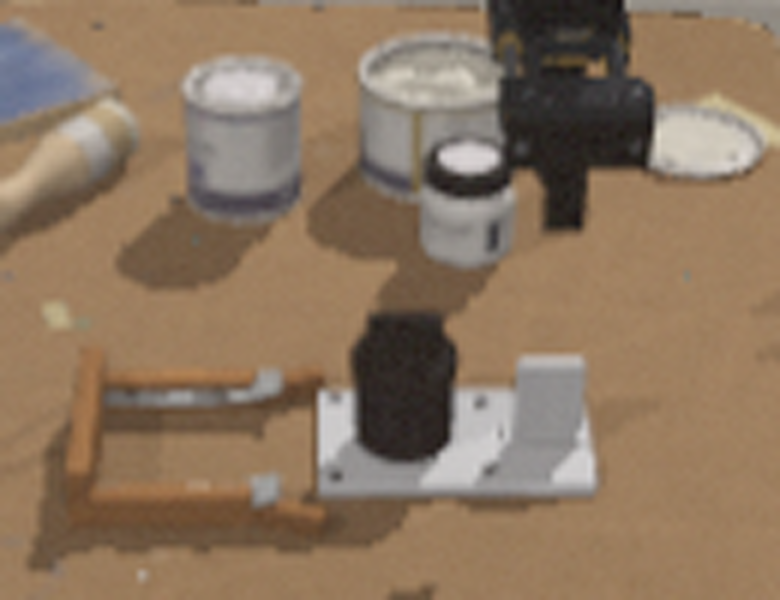

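The arm hides the tray from above. In the side view the tray, fin at about (550,370), and jar haven't moved. I'll go down onto the fin.

```bash
python3 -m crank '[[0,[-0.02,0.02,0.3],[0,0,0]],[0,[0,0,0.3],[0,0,0]],[0,[0,0,0.3],[0,0,0]],[0,[0,0,0.2],[0,0,0]],[0,[0,0,0.13],[0,0,0]],[0,[0,0,0],[0,0,0]],[0,[0,0,0],[0,0,0]]]'
python3 - <<'E'
from h import *
todo([0.4635,-.0605,.036],4.2)
crop(r.capture("side"),200,130,330,230,6,"pics/s3.png")
E
```

```text
time_s: 3.1
tcp_pos: [0.4662, -0.0595, 0.0407]
ee_rot: [[-0.997, -0.074, 0.002], [-0.074, 0.997, 0.0], [-0.002, -0.0, -1.0]]
wrist_force: [-0.3, 0.7, -0.7]
gripper_width: 0.499
t 3.1 tcp [ 0.4662 -0.0595  0.0407] j [ 12.6  20.3 -34.2   0.  -35.4 -98.4]
shift now-axes/100mm [ 0.028 -0.008  0.047]  turned-axes [ 0.028 -0.008  0.047]  turn/45 [-0.     0.003  0.   ]
F [-0.3   0.75 -0.74] M [-0.   -0.07 -0.03] w 0.499
```

View pics/s3.png

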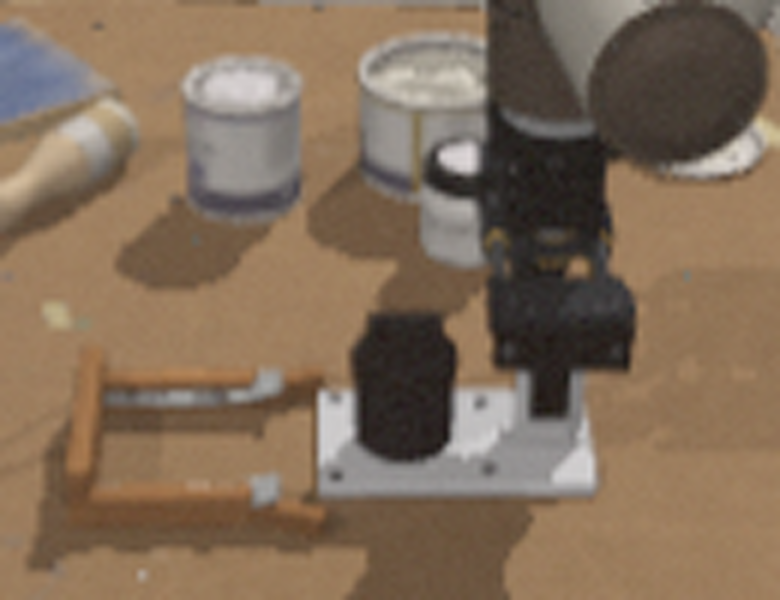

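The fingers straddle the fin at about (548,395), centred on it. I'll go 5 mm lower and close.

```bash
python3 -m crank '[[0,[0,0,0.06],[0,0,0]],[1,[0,0,0],[0,0,0]],[1,[0,0,0],[0,0,0]],[1,[0,0,0],[0,0,0]],[1,[0,0,0],[0,0,0]],[1,[0,0,0],[0,0,0]],[1,[0,0,0],[0,0,0]]]'
python3 - <<'E'
from h import *
todo([0.4635,-.0605,.036],4.2)
c=r.capture("side");crop(c,200,130,330,230,6,"pics/s4.png")
E
```

```text
time_s: 3.85
tcp_pos: [0.4651, -0.0592, 0.0336]
ee_rot: [[-0.997, -0.073, -0.0], [-0.073, 0.997, -0.0], [0.0, -0.0, -1.0]]
wrist_force: [0.4, -1.2, 0.6]
gripper_width: 0.115
t 3.85 tcp [ 0.4651 -0.0592  0.0336] j [ 12.7  21.  -34.6   0.  -34.4 -98.5]
shift now-axes/100mm [ 0.017 -0.011 -0.024]  turned-axes [ 0.017 -0.011 -0.024]  turn/45 [-0. -0.  0.]
F [ 0.35 -1.17  0.63] M [-0.36  0.01 -0.2 ] w 0.115
```

View pics/s4.png

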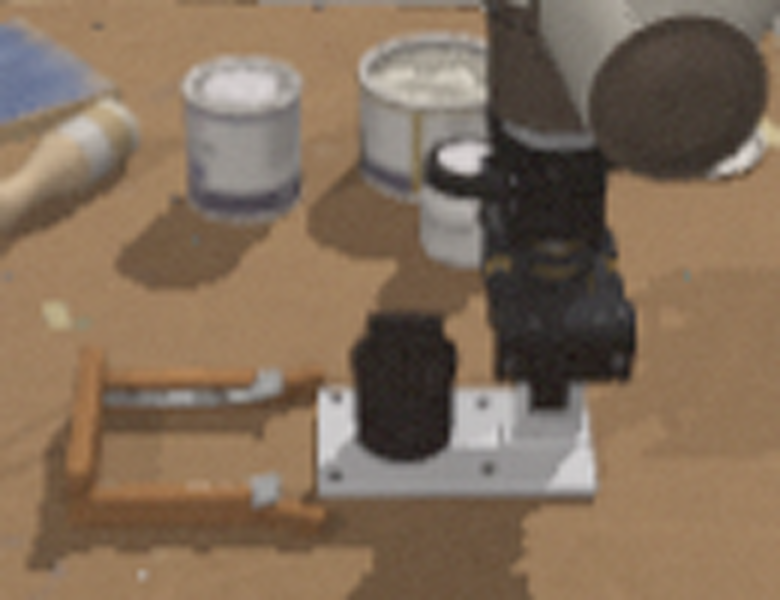

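The opening reads 10 mm, so the fin is held. Next I'll align the tray sideways by about +8 mm and turn it 0.8°, moving forward into the funnel slowly.

```bash
python3 -m crank '[[1,[-0.06,0.03,0],[0,0,-0.009]],[1,[-0.06,0.03,0],[0,0,-0.009]],[1,[-0.06,0.02,0],[0,0,0]],[1,[-0.06,0,0],[0,0,0]],[1,[-0.06,0,0],[0,0,0]],[1,[0,0,0],[0,0,0]]]'
python3 - <<'E'
from h import *
todo([0.585,-.042,.034],5.1)
crop(r.capture("side"),200,130,330,230,6,"pics/s5.png")
crop(r.capture("top"),215,120,315,240,5,"pics/t5.png")
E
```

```text
time_s: 4.5
tcp_pos: [0.4873, -0.0507, 0.0335]
ee_rot: [[-0.996, -0.087, -0.016], [-0.087, 0.996, -0.003], [0.016, -0.002, -1.0]]
wrist_force: [-13.3, -2.8, 16.0]
gripper_width: 0.11
t 4.5 tcp [ 0.4873 -0.0507  0.0335] j [ 13.1  22.9 -31.   -0.  -37.  -98.1]
shift now-axes/100mm [-0.981  0.002 -0.021]  turned-axes [-0.981 -0.001 -0.005]  turn/45 [-0.002 -0.02  -0.003]
F [-13.31  -2.81  15.98] M [-0.83  3.76 -0.06] w 0.11
```

View pics/s5.png

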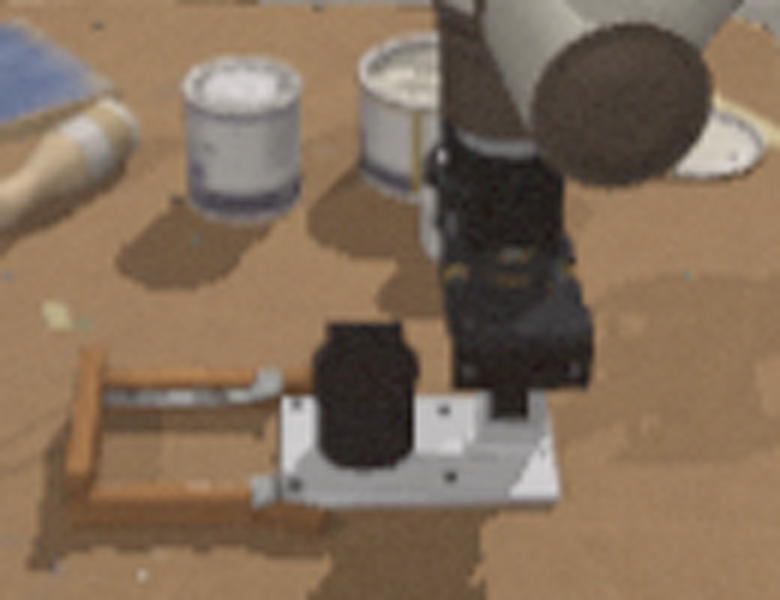

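View pics/t5.png

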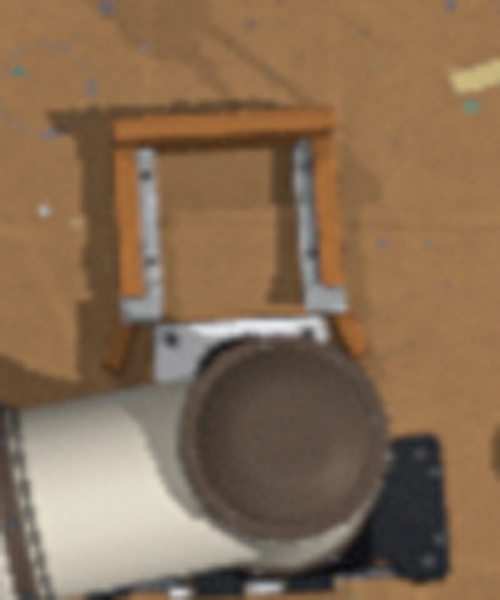

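The tray is in the funnel and pressing against the right-hand cheek: its front corner at about (328,318) is roughly 4 mm right of centre. I'll back off slightly, shift +y 4 mm and go on.

```bash
python3 -m crank '[[1,[0.08,0,0],[0,0,0]],[1,[0,0.02,0],[0,0,0]],[1,[0,0.02,0],[0,0,0]],[1,[0,0,0],[0,0,0]]]'
python3 - <<'E'
from h import *
todo([0.585,-.042,.034],5.1)
E
python3 -m crank '[[1,[-0.05,0,0],[0,0,0]],[1,[-0.05,0,0],[0,0,0]],[1,[-0.05,0,0],[0,0,0]],[1,[0,0,0],[0,0,0]]]'
python3 - <<'E'
from h import *
todo([0.585,-.042,.034],5.1)
crop(r.capture("top"),215,120,315,240,5,"pics/t6.png")
E
```

```text
time_s: 5.0
tcp_pos: [0.4855, -0.0455, 0.0335]
ee_rot: [[-0.996, -0.088, -0.002], [-0.088, 0.996, -0.001], [0.002, -0.0, -1.0]]
wrist_force: [-2.5, -3.9, 4.0]
gripper_width: 0.115
t 5.0 tcp [ 0.4855 -0.0455  0.0335] j [ 13.8  22.4 -31.9   0.  -35.7 -98.7]
shift now-axes/100mm [-0.994 -0.053 -0.007]  turned-axes [-0.994 -0.054 -0.005]  turn/45 [-0.    -0.002 -0.001]
F [-2.49 -3.94  3.95] M [-1.09  0.83 -0.14] w 0.115
time_s: 5.4
tcp_pos: [0.4969, -0.0446, 0.0334]
ee_rot: [[-0.996, -0.088, -0.009], [-0.088, 0.996, -0.001], [0.009, -0.001, -1.0]]
wrist_force: [-9.3, -1.5, 11.5]
gripper_width: 0.111
t 5.4 tcp [ 0.4969 -0.0446  0.0334] j [ 13.5  23.4 -30.   -0.1 -37.1 -98.4]
shift now-axes/100mm [-0.88  -0.051 -0.014]  turned-axes [-0.88  -0.052 -0.006]  turn/45 [-0.001 -0.012 -0.002]
F [-9.33 -1.53 11.54] M [-0.47  3.05 -0.02] w 0.111
```

View pics/t6.png

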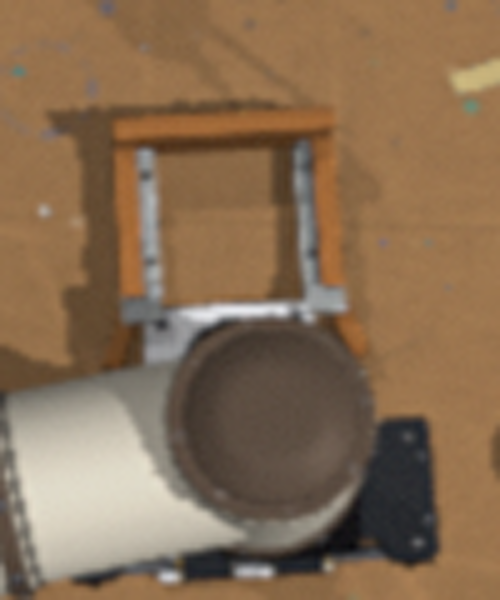

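The tray is now centred, with its front edge under the strip tips at about y=300. I'll continue.

```bash
python3 -m crank '[[1,[-0.06,0,-0.01],[0,0,0]],[1,[-0.06,0,0],[0,0,0]],[1,[-0.06,0,0],[0,0,0]],[1,[-0.06,0,0],[0,0,0]],[1,[0,0,0],[0,0,0]]]'
python3 - <<'E'
from h import *
todo([0.585,-.042,.034],5.1)
crop(r.capture("top"),215,120,315,240,5,"pics/t7.png")
E
```

```text
time_s: 5.95
tcp_pos: [0.5071, -0.0446, 0.032]
ee_rot: [[-0.996, -0.085, -0.039], [-0.085, 0.996, -0.005], [0.04, -0.002, -0.999]]
wrist_force: [-30.8, -0.2, 24.5]
gripper_width: 0.115
t 5.95 tcp [ 0.5071 -0.0446  0.032 ] j [ 13.1  25.  -27.3  -0.4 -39.9 -98. ]
shift now-axes/100mm [-0.777 -0.04  -0.051]  turned-axes [-0.778 -0.043 -0.02 ]  turn/45 [-0.002 -0.05  -0.005]
F [-30.8   -0.23  24.54] M [0.08 9.14 0.11] w 0.115
```

View pics/t7.png

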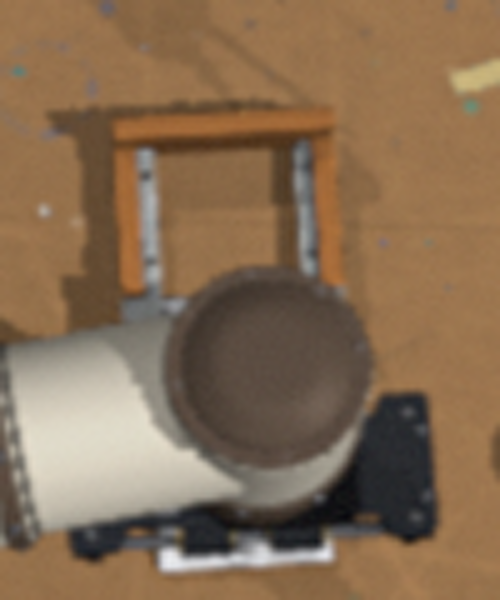

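The push stalled, with 31 N and the tool pitched 2°. I'll relax it and look from the side.

```bash
python3 -m crank '[[1,[0.13,0,0],[0,0,0]],[1,[0,0,0],[0,0,0]],[1,[0,0,0],[0,0,0]]]'
python3 - <<'E'
from h import *
todo([0.585,-.042,.034],5.1)
crop(r.capture("side"),200,160,310,230,7,"pics/s7.png")
crop(r.capture("top"),215,120,315,240,5,"pics/t8.png")
E
```

```text
time_s: 6.3
tcp_pos: [0.5065, -0.0439, 0.0324]
ee_rot: [[-0.996, -0.087, -0.012], [-0.087, 0.996, -0.001], [0.012, -0.0, -1.0]]
wrist_force: [-8.4, -3.8, -1.9]
gripper_width: 0.11
t 6.3 tcp [ 0.5065 -0.0439  0.0324] j [ 13.3  24.3 -28.6  -0.1 -37.8 -98.2]
shift now-axes/100mm [-0.784 -0.049 -0.025]  turned-axes [-0.784 -0.051 -0.016]  turn/45 [-0.    -0.016 -0.003]
F [-8.42 -3.8  -1.95] M [-1.04  2.35 -0.02] w 0.11
```

View pics/s7.png

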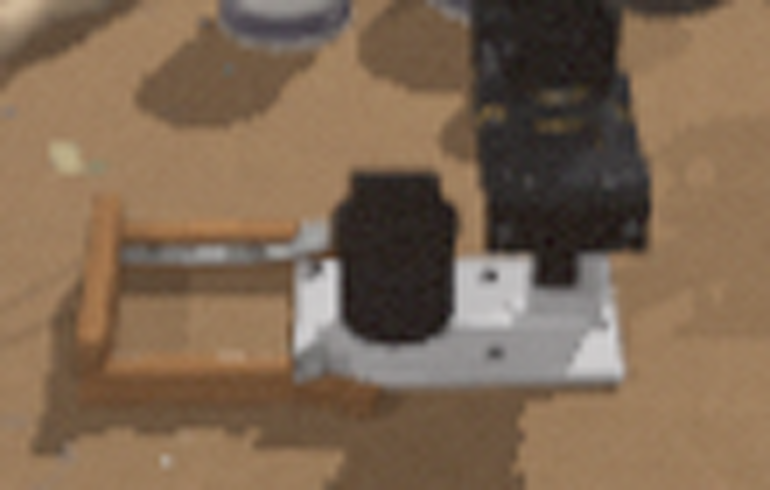

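View pics/t8.png

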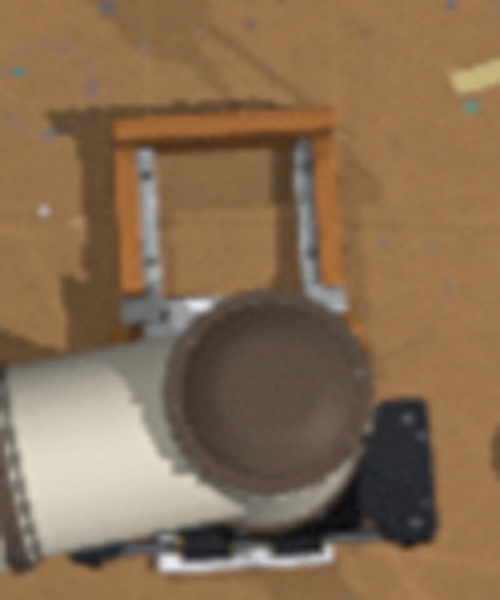

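Measured against the dock axis, the tray is about 2 mm too far to +y, and Fy = -3.8 N agrees with that. I'll correct by -2 mm and push on.

```bash
python3 -m crank '[[1,[0.06,-0.03,-0.01],[0,0,0]],[1,[0,0,0],[0,0,0]],[1,[-0.05,0,0],[0,0,0]],[1,[-0.05,0,0],[0,0,0]],[1,[-0.05,0,0],[0,0,0]],[1,[0,0,0],[0,0,0]]]'
python3 - <<'E'
from h import *
todo([0.585,-.042,.034],5.1)
E
```

```text
time_s: 7.0
tcp_pos: [0.5229, -0.0449, 0.0356]
ee_rot: [[-0.996, -0.089, 0.002], [-0.089, 0.996, 0.0], [-0.002, 0.0, -1.0]]
wrist_force: [0.1, 0.1, -5.2]
gripper_width: 0.111
t 7.0 tcp [ 0.5229 -0.0449  0.0356] j [ 12.8  24.9 -26.8   0.  -38.2 -97.8]
shift now-axes/100mm [-0.622 -0.026  0.017]  turned-axes [-0.622 -0.026  0.016]  turn/45 [ 0.     0.002 -0.   ]
F [ 0.09  0.07 -5.17] M [-0.04  0.3   0.01] w 0.111
```

It's through the mouth with almost no side force. I'll continue.

```bash
python3 -m crank '[[1,[-0.06,0,0.01],[0,0,0]],[1,[-0.08,0,0],[0,0,0]],[1,[-0.08,0,0],[0,0,0]],[1,[-0.08,0,0],[0,0,0]],[1,[-0.08,0,0],[0,0,0]],[1,[0,0,0],[0,0,0]]]'
python3 - <<'E'
from h import *
todo([0.585,-.042,.034],5.1)
crop(r.capture("top"),215,120,315,240,5,"pics/t9.png")
E
```

```text
time_s: 7.6
tcp_pos: [0.561, -0.0417, 0.0346]
ee_rot: [[-0.996, -0.089, 0.002], [-0.089, 0.996, 0.0], [-0.002, -0.0, -1.0]]
wrist_force: [0.8, 0.7, -5.4]
gripper_width: 0.114
t 7.6 tcp [ 0.561  -0.0417  0.0346] j [ 12.3  27.8 -21.5   0.  -40.6 -97.2]
shift now-axes/100mm [-0.239 -0.025  0.006]  turned-axes [-0.239 -0.025  0.006]  turn/45 [-0.     0.003 -0.   ]
F [ 0.82  0.73 -5.39] M [-0.07  0.28  0.02] w 0.114
```

View pics/t9.png

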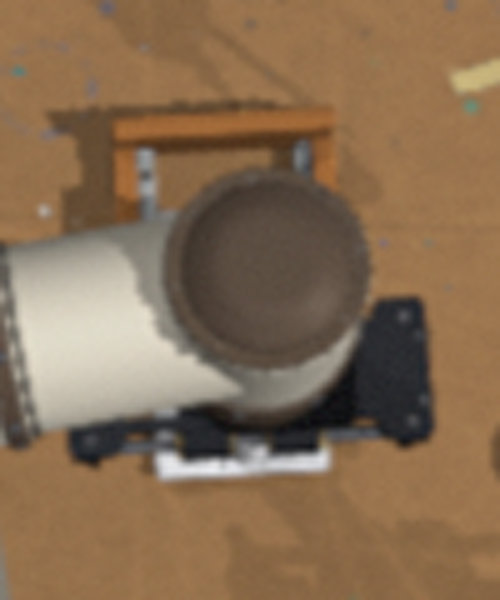

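```bash
python3 -m crank '[[1,[-0.06,0,0],[0,0,0]],[1,[-0.06,0,0],[0,0,0]],[1,[-0.05,0,0],[0,0,0]],[1,[-0.04,0,0],[0,0,0]],[1,[-0.03,0,0],[0,0,0]],[1,[0,0,0],[0,0,0]]]'
python3 - <<'E'
from h import *
todo([0.585,-.042,.034],5.1)
crop(r.capture("top"),215,120,315,240,5,"pics/t10.png")
crop(r.capture("side"),200,160,310,230,7,"pics/s10.png")
E
```

```text
time_s: 8.25
tcp_pos: [0.5838, -0.0397, 0.0345]
ee_rot: [[-0.996, -0.088, 0.001], [-0.088, 0.996, 0.0], [-0.001, 0.0, -1.0]]
wrist_force: [0.0, 0.1, -4.5]
gripper_width: 0.115
t 8.25 tcp [ 0.5838 -0.0397  0.0345] j [ 12.   29.5 -18.1   0.  -42.3 -96.9]
shift now-axes/100mm [-0.01  -0.024  0.005]  turned-axes [-0.01  -0.024  0.005]  turn/45 [-0.     0.002 -0.001]
F [ 0.03  0.06 -4.49] M [-0.11  0.06  0.  ] w 0.115
```

View pics/s10.png

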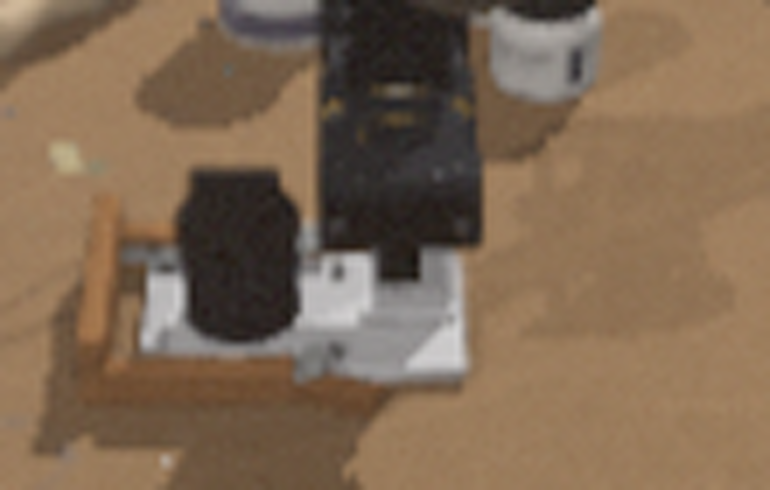

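It's sliding freely, with a gap of about 13 mm left to the wall (front edge at x≈145, wall at ≈110). I'll push until I feel contact.

```bash
python3 -m crank '[[1,[-0.04,0,0],[0,0,0]],[1,[-0.04,0,0],[0,0,0]],[1,[-0.03,0,0],[0,0,0]],[1,[-0.02,0,0],[0,0,0]],[1,[0,0,0],[0,0,0]]]'
python3 - <<'E'
from h import *
todo([0.598,-.04,.034],5.1)
E
python3 -m crank '[[1,[-0.03,0,0],[0,0,0]],[1,[-0.03,0,0],[0,0,0]],[1,[0,0,0],[0,0,0]],[1,[0,0,0],[0,0,0]]]'
python3 - <<'E'
from h import *
todo([0.598,-.04,.034],5.1)
crop(r.capture("side"),200,160,310,230,7,"pics/s11.png")
E
```

```text
time_s: 8.85
tcp_pos: [0.5965, -0.0386, 0.0345]
ee_rot: [[-0.996, -0.088, 0.001], [-0.088, 0.996, 0.0], [-0.001, 0.0, -1.0]]
wrist_force: [-0.0, 0.2, -4.8]
gripper_width: 0.113
t 8.85 tcp [ 0.5965 -0.0386  0.0345] j [ 11.8  30.4 -16.2   0.  -43.3 -96.7]
shift now-axes/100mm [-0.014 -0.016  0.005]  turned-axes [-0.014 -0.016  0.005]  turn/45 [ 0.     0.001 -0.001]
F [-0.    0.24 -4.85] M [-0.1   0.16 -0.  ] w 0.113
time_s: 9.25
tcp_pos: [0.5964, -0.0386, 0.0338]
ee_rot: [[-0.996, -0.087, -0.012], [-0.087, 0.996, -0.001], [0.012, 0.0, -1.0]]
wrist_force: [-10.7, 2.3, 2.2]
gripper_width: 0.114
t 9.25 tcp [ 0.5964 -0.0386  0.0338] j [ 11.8  30.8 -15.6  -0.1 -44.3 -96.7]
shift now-axes/100mm [-0.015 -0.016 -0.002]  turned-axes [-0.014 -0.016 -0.002]  turn/45 [ 0.    -0.015 -0.003]
F [-10.65   2.26   2.2 ] M [ 0.47  3.14 -0.03] w 0.114
```

View pics/s11.png

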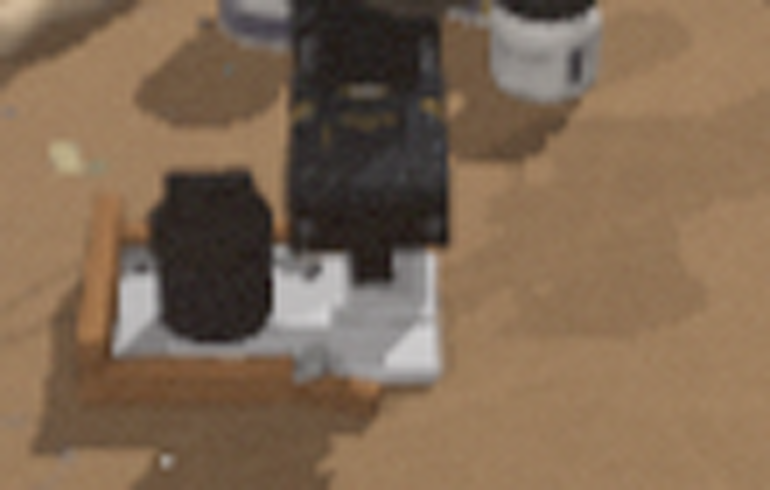

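The tray stopped at the wall: a 6 mm command gave 0 mm of motion, and the front edge at x≈113 touches the wall. One firmer push, then relax and release.

```bash
python3 -m crank '[[1,[-0.04,0,0],[0,0,0]],[1,[-0.04,0,0],[0,0,0]],[1,[0,0,0],[0,0,0]]]'
python3 -m crank '[[1,[0.06,0,0],[0,0,0]],[1,[0.06,0,0],[0,0,0]],[1,[0,0,0],[0,0,0]],[0,[0,0,0],[0,0,0]],[0,[0,0,0],[0,0,0]],[0,[0,0,0],[0,0,0]],[0,[0,0,0],[0,0,0]]]'
python3 - <<'E'
from h import *
todo([0.598,-.04,.15],5.1)
E
```

```text
time_s: 9.6
tcp_pos: [0.5968, -0.0384, 0.0321]
ee_rot: [[-0.996, -0.085, -0.029], [-0.085, 0.996, -0.002], [0.029, 0.001, -1.0]]
wrist_force: [-23.9, 3.5, 7.1]
gripper_width: 0.11
time_s: 10.3
tcp_pos: [0.5991, -0.0384, 0.0353]
ee_rot: [[-0.996, -0.088, 0.002], [-0.088, 0.996, 0.0], [-0.002, 0.0, -1.0]]
wrist_force: [0.7, -0.3, -0.5]
gripper_width: 0.394
t 10.3 tcp [ 0.5991 -0.0384  0.0353] j [ 11.8  30.5 -15.9   0.  -43.5 -96.7]
shift now-axes/100mm [ 0.009 -0.015 -1.147]  turned-axes [ 0.012 -0.015 -1.147]  turn/45 [ 0.     0.003 -0.001]
F [ 0.7  -0.29 -0.47] M [-0.04 -0.    0.01] w 0.394
```

```bash
python3 -m crank '[[0,[0,0,-0.3],[0,0,0]],[0,[0,0,-0.4],[0,0,0]],[0,[0,0,-0.4],[0,0,0]],[0,[0.4,-0.2,0],[0,0,0]],[0,[0.4,-0.2,0],[0,0,0]],[0,[0.4,-0.2,0],[0,0,0]],[0,[0.4,-0.2,0],[0,0,0]],[0,[0,0,0],[0,0,0]]]'
python3 - <<'E'
from h import *
todo([0.681,-.031,.15],5.1)
crop(r.capture("top"),215,110,315,230,5,"pics/t12.png")
crop(r.capture("side"),200,160,310,230,7,"pics/s12.png")
E
```

```text
time_s: 11.1
tcp_pos: [0.4408, -0.1339, 0.1447]
ee_rot: [[-0.996, -0.085, -0.002], [-0.085, 0.996, 0.001], [0.002, 0.001, -1.0]]
wrist_force: [0.8, -0.7, 0.5]
gripper_width: 0.502
t 11.1 tcp [ 0.4408 -0.1339  0.1447] j [  3.4  10.6 -28.2  -0.1 -51.3 -88.5]
shift now-axes/100mm [-2.481  0.822 -0.057]  turned-axes [-2.484  0.811 -0.053]  turn/45 [ 0.001 -0.003 -0.005]
F [ 0.77 -0.67  0.52] M [ 0.01 -0.12 -0.  ] w 0.502
```

View pics/t12.png

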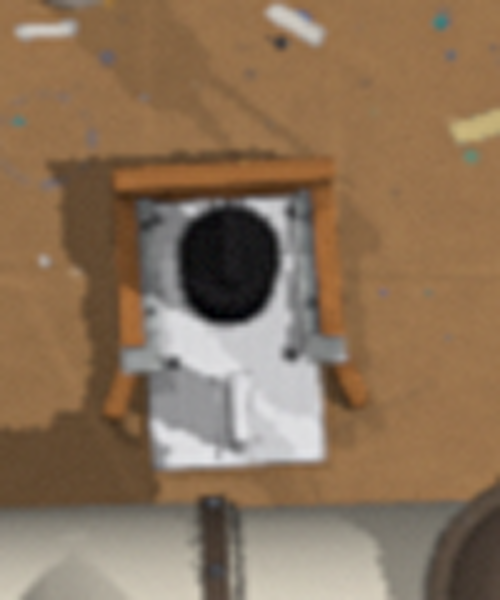

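View pics/s12.png

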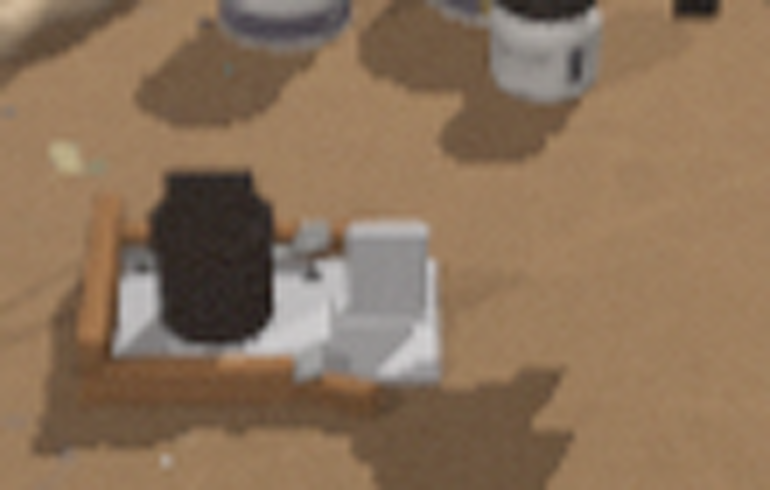

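The tray is home under the strips, and its front edge meets the back wall. Next is the ridge location, with stretched contrast plus the side view.

```bash
python3 - <<'E'
from h import *
c=r.capture("top");S=r.capture("side")
f=lambda pts,z: onz(c,[((x+.5)/5-.5+215,(y+.5)/5-.5+110) for x,y in pts],z).round(4)
g=lambda pts,z: onz(S,[((x+.5)/7-.5+200,(y+.5)/7-.5+160) for x,y in pts],z).round(4)
print("rear",f([(156,468),(325,461)],.008),"fin",f([(240,378),(238,446)],.06))
print("side rear",g([(438,260),(440,374)],.008),"fin",g([(348,226),(428,226)],.06),"ridge",g([(167,173),(251,173)],.092))
# cap blob, top
m=(c["img"].max(2)<45).astype(np.uint8); m[:, :240]=0;m[:,290:]=0;m[:145]=0;m[200:]=0
n,l,st,ce=cv2.connectedComponentsWithStats(m)
k=1+st[1:,4].argmax();print(st[k],ce[k]);
e=cv2.fitEllipse(max(cv2.findContours((l==k).astype(np.uint8),0,1)[0],key=len));print(e)
print("cap z.068",onz(c,[ce[k]],.068), "z.08",onz(c,[ce[k]],.08))
im=c["img"][145:180,245:275].astype(float); im=np.clip(im*5,0,255).astype(np.uint8)
cv2.imwrite("pics/t13.png",cv2.resize(im,None,fx=16,fy=16,interpolation=cv2.INTER_CUBIC))
im=np.clip(S["img"][182:212,215:245].astype(float)*5,0,255).astype(np.uint8)
cv2.imwrite("pics/s13.png",cv2.resize(im,None,fx=16,fy=16,interpolation=cv2.INTER_CUBIC))
E
```

```text
rear [[ 0.56    0.0056  0.008 ]
 [ 0.5668 -0.0929  0.008 ]] fin [[ 0.6041 -0.0409  0.06  ]
 [ 0.5654 -0.0406  0.06  ]]
side rear [[ 0.5661 -0.0862  0.008 ]
 [ 0.5593  0.0116  0.008 ]] fin [[ 0.6075 -0.0369  0.06  ]
 [ 0.5684 -0.0393  0.06  ]] ridge [[ 0.6942 -0.0295  0.092 ]
 [ 0.6536 -0.0321  0.092 ]]
[251 152  19  22 345] [260.09565217 162.33623188]
((260.0870056152344, 162.311767578125), (18.450439453125, 21.871440887451172), 4.484434604644775)
cap z.068 [[ 0.66806169 -0.03214607  0.068     ]] z.08 [[ 0.66486524 -0.03193652  0.08      ]]
```

View pics/t13.png

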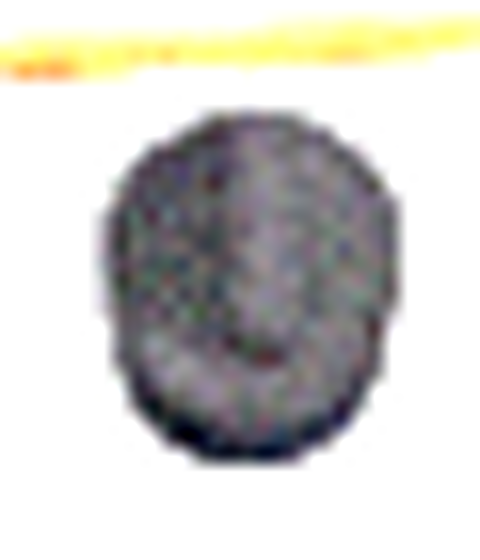

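View pics/s13.png

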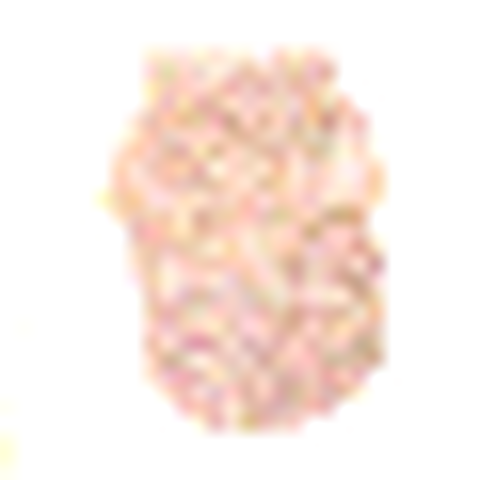

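```bash
python3 - <<'E'
from h import *
c=r.capture("top")
f=lambda pts,z: onz(c,[((x+.5)/16-.5+245,(y+.5)/16-.5+145) for x,y in pts],z).round(4)
P=f([(250,125),(268,345)],.092);print(P,P.mean(0),np.linalg.norm(P[0]-P[1]),np.degrees(np.arctan2(*(P[0]-P[1])[1::-1])))
todo([0.673,-.032,.115],4.5)
E
```

```text
[[ 0.6902 -0.0312  0.092 ]
 [ 0.6511 -0.0352  0.092 ]] [ 0.67065 -0.0332   0.092  ] 0.039304071035962694 5.841140257315233
t 11.35 tcp [ 0.4469 -0.132   0.1449] j [  3.6  11.  -27.7   0.  -51.2 -88.5]
shift now-axes/100mm [-2.341  0.795  0.302]  turned-axes [-2.333  0.819  0.299]  turn/45 [-0.     0.002  0.013]
F [0.01 0.65 0.1 ] M [-0.02 -0.03  0.07] w 0.499
```

The top view puts the ridge at (0.671, -0.033), the side view at (0.674, -0.031), with yaw of about 5°. I'll move over it.

```bash
python3 -m crank '[[0,[-0.39,0.132,0],[0,0,0]],[0,[-0.39,0.132,0],[0,0,0]],[0,[-0.39,0.132,0],[0,0,0]],[0,[-0.39,0.132,0],[0,0,0]],[0,[-0.39,0.132,0],[0,0,0]],[0,[-0.38,0.132,0],[0,0,0]],[0,[0,0,0],[0,0,0]],[0,[0,0,0],[0,0,0]]]'
python3 - <<'E'
from h import *
todo([0.672,-.032,.071],5)
crop(r.capture("side"),190,130,320,230,6,"pics/s14.png")
E
```

```text
time_s: 12.15
tcp_pos: [0.6712, -0.0317, 0.1428]
ee_rot: [[-0.996, -0.09, -0.002], [-0.09, 0.996, -0.0], [0.002, 0.0, -1.0]]
wrist_force: [-0.2, -0.4, 0.2]
gripper_width: 0.494
t 12.15 tcp [ 0.6712 -0.0317  0.1428] j [ 11.   30.    1.6  -0.  -61.7 -95.9]
shift now-axes/100mm [-0.009 -0.004  0.718]  turned-axes [-0.007 -0.004  0.718]  turn/45 [-0.    -0.003  0.003]
F [-0.23 -0.37  0.16] M [-0.02  0.02  0.05] w 0.494
```

View pics/s14.png

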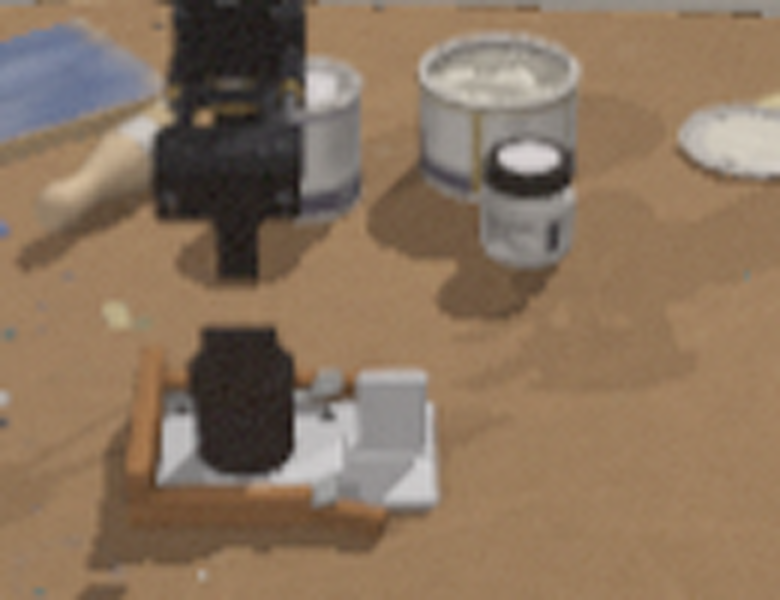

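The fingers at (237,255) sit above the ridge, aligned. Going down.

```bash
python3 -m crank '[[0,[0,0,0.25],[0,0,0]],[0,[0,0,0.25],[0,0,0]],[0,[0,0,0.13],[0,0,0]],[0,[0,0,0.05],[0,0,0]],[0,[0,0,0],[0,0,0]],[0,[0,0,0],[0,0,0]]]'
python3 - <<'E'
from h import *
todo([0.672,-.032,.0715],5)
E
```

```text
time_s: 12.8
tcp_pos: [0.6714, -0.0329, 0.0779]
ee_rot: [[-0.996, -0.088, 0.002], [-0.088, 0.996, -0.0], [-0.002, -0.0, -1.0]]
wrist_force: [0.6, 0.1, -0.1]
gripper_width: 0.501
t 12.8 tcp [ 0.6714 -0.0329  0.0779] j [ 11.   33.4  -2.6   0.  -53.9 -95.9]
shift now-axes/100mm [-0.007  0.009  0.064]  turned-axes [-0.007  0.009  0.064]  turn/45 [-0.     0.003  0.002]
F [ 0.61  0.07 -0.14] M [-0.   -0.   -0.01] w 0.501
```

```bash
python3 -m crank '[[0,[0,0.01,0.06],[0,0,0]],[0,[0,0,0],[0,0,0]],[1,[0,0,0],[0,0,0]],[1,[0,0,0],[0,0,0]],[1,[0,0,0],[0,0,0]],[1,[0,0,0],[0,0,0]],[1,[0,0,0],[0,0,0]]]'
python3 - <<'E'
from h import *
todo([0.672,-.032,.0715],5)
E
```

```text
time_s: 13.5
tcp_pos: [0.6706, -0.0318, 0.0706]
ee_rot: [[-0.996, -0.088, 0.0], [-0.088, 0.996, 0.0], [-0.0, -0.0, -1.0]]
wrist_force: [-0.2, 0.1, 0.4]
gripper_width: 0.141
t 13.5 tcp [ 0.6706 -0.0318  0.0706] j [ 11.1  33.8  -3.    0.  -53.2 -96. ]
shift now-axes/100mm [-0.014 -0.003 -0.009]  turned-axes [-0.014 -0.003 -0.009]  turn/45 [-0.     0.     0.001]
F [-0.23  0.12  0.4 ] M [ 0.05 -0.01 -0.01] w 0.141
```

The opening reads 12.3 mm, so the ridge is held. First test is anticlockwise, 24° in small steps.

```bash
python3 -m crank '[[1,[0,0,0],[0,0,-0.09]],[1,[0,0,0],[0,0,-0.09]],[1,[0,0,0],[0,0,-0.09]],[1,[0,0,0],[0,0,0]]]'
python3 - <<'E'
from h import *
todo([0.672,-.032,.0715],5)
E
python3 -m crank '[[1,[0,0,0],[0,0,-0.09]],[1,[0,0,0],[0,0,-0.09]],[1,[0,0,0],[0,0,-0.09]],[1,[0,0,0],[0,0,0]]]'
python3 - <<'E'
from h import *
todo([0.672,-.032,.0715],5)
E
```

```text
time_s: 13.9
tcp_pos: [0.6706, -0.0319, 0.0706]
ee_rot: [[-0.955, -0.296, 0.0], [-0.296, 0.955, -0.0], [-0.0, -0.0, -1.0]]
wrist_force: [-0.5, -0.2, 0.9]
gripper_width: 0.137
t 13.9 tcp [ 0.6706 -0.0319  0.0706] j [ 11.   33.8  -3.    0.  -53.2 -83.8]
shift now-axes/100mm [-0.013 -0.005 -0.009]  turned-axes [-0.014 -0.002 -0.009]  turn/45 [-0.     0.     0.271]
F [-0.46 -0.23  0.87] M [-0.03 -0.07  0.02] w 0.137
time_s: 14.3
tcp_pos: [0.6719, -0.0321, 0.0712]
ee_rot: [[-0.872, -0.489, 0.003], [-0.489, 0.872, -0.0], [-0.003, -0.002, -1.0]]
wrist_force: [2.1, -1.7, -0.3]
gripper_width: 0.135
t 14.3 tcp [ 0.6719 -0.0321  0.0712] j [ 11.   33.8  -2.9   0.  -53.1 -71.8]
shift now-axes/100mm [-0.001  0.    -0.003]  turned-axes [-0.001  0.001 -0.003]  turn/45 [-0.001  0.004  0.539]
F [ 2.05 -1.68 -0.28] M [-0.49 -0.82 -0.13] w 0.135
```

24° with hardly any torque (Mz -0.13) and the opening unchanged, so it seems to give. I'll check visually.

```bash
python3 -m crank '[[1,[0,0,0],[0,0,-0.09]],[1,[0,0,0],[0,0,-0.09]],[1,[0,0,0],[0,0,-0.09]],[1,[0,0,0],[0,0,0]]]'
python3 - <<'E'
from h import *
todo([0.672,-.032,.0715],5)
c=r.capture("side");im=np.clip(c["img"][165:215,200:260].astype(float)*3,0,255).astype(np.uint8)
cv2.imwrite("pics/s15.png",cv2.resize(im,None,fx=12,fy=12,interpolation=cv2.INTER_CUBIC))
E
```

```text
time_s: 14.7
tcp_pos: [0.6706, -0.0329, 0.0711]
ee_rot: [[-0.752, -0.659, 0.0], [-0.659, 0.752, -0.001], [0.0, -0.001, -1.0]]
wrist_force: [0.1, -3.8, 2.4]
gripper_width: 0.151
t 14.7 tcp [ 0.6706 -0.0329  0.0711] j [ 11.   33.8  -3.    0.  -53.2 -59.8]
shift now-axes/100mm [-0.016 -0.002 -0.004]  turned-axes [-0.014  0.007 -0.004]  turn/45 [-0.001  0.     0.805]
F [ 0.13 -3.77  2.42] M [-1.19 -0.17 -0.9 ] w 0.151
```

View pics/s15.png

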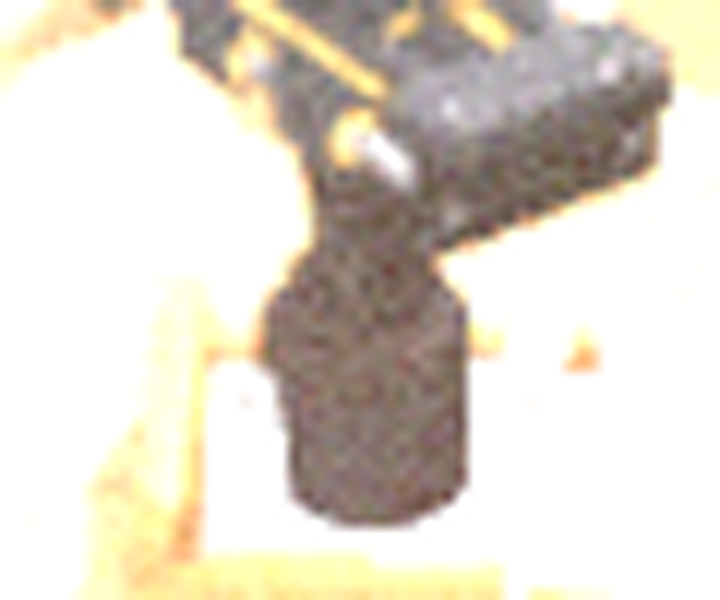

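```bash
python3 -m crank '[[1,[0,0,0],[0,0,0]]]'
python3 - <<'E'
from h import *
todo([0.672,-.032,.0715],5)
E
python3 -m crank '[[1,[0,0,0],[0,0,-0.07]],[1,[0,0,0],[0,0,0]]]'
python3 - <<'E'
from h import *
todo([0.672,-.032,.0715],5)
E
```

```text
time_s: 14.85
tcp_pos: [0.6706, -0.0328, 0.0711]
ee_rot: [[-0.751, -0.66, 0.0], [-0.66, 0.751, -0.001], [0.0, -0.001, -1.0]]
wrist_force: [0.2, -4.4, 3.4]
gripper_width: 0.152
t 14.85 tcp [ 0.6706 -0.0328  0.0711] j [ 11.   33.8  -3.    0.1 -53.2 -59.7]
shift now-axes/100mm [-0.015 -0.003 -0.004]  turned-axes [-0.014  0.007 -0.004]  turn/45 [-0.001 -0.     0.807]
F [ 0.15 -4.37  3.38] M [-1.53 -0.13 -0.86] w 0.152
time_s: 15.05
tcp_pos: [0.6704, -0.0329, 0.071]
ee_rot: [[-0.713, -0.701, -0.0], [-0.701, 0.713, -0.001], [0.001, -0.0, -1.0]]
wrist_force: [-0.0, -5.9, 2.7]
gripper_width: 0.159
t 15.05 tcp [ 0.6704 -0.0329  0.071 ] j [ 11.   33.8  -3.    0.1 -53.2 -56.5]
shift now-axes/100mm [-0.018 -0.004 -0.005]  turned-axes [-0.017  0.008 -0.005]  turn/45 [-0.001 -0.001  0.878]
F [-0.03 -5.94  2.73] M [-1.72  0.05 -0.85] w 0.159
```

The torque has saturated at about -0.86 N·m and the jaws are being wedged open (12.3 to 13.8 mm), so anticlockwise is stopped. I'll go back and try clockwise.

```bash
python3 -m crank '[[1,[0,0,0],[0,0,0.16]],[1,[0,0,0],[0,0,0.16]],[1,[0,0,0],[0,0,0.16]],[1,[0,0,0],[0,0,0.16]],[1,[0,0,0],[0,0,0.16]],[1,[0,0,0],[0,0,0]]]'
python3 - <<'E'
from h import *
todo([0.672,-.032,.0715],5)
E
python3 -m crank '[[1,[0,0,0],[0,0,0.1]],[1,[0,0,0],[0,0,0.1]],[1,[0,0,0],[0,0,0.1]],[1,[0,0,0],[0,0,0]]]'
python3 - <<'E'
from h import *
todo([0.672,-.032,.0715],5)
E
python3 -m crank '[[1,[0,0,0],[0,0,0.1]],[1,[0,0,0],[0,0,0.1]],[1,[0,0,0],[0,0,0.1]],[1,[0,0,0],[0,0,0]]]'
python3 - <<'E'
from h import *
todo([0.672,-.032,.0715],5)
E
```

```text
time_s: 15.65
tcp_pos: [0.6696, -0.0314, 0.0706]
ee_rot: [[-0.988, -0.151, -0.002], [-0.151, 0.989, -0.0], [0.002, 0.0, -1.0]]
wrist_force: [-3.0, -1.0, 4.9]
gripper_width: 0.135
t 15.65 tcp [ 0.6696 -0.0314  0.0706] j [ 11.1  33.8  -3.1  -0.  -53.3 -92.4]
shift now-axes/100mm [-0.023 -0.01  -0.009]  turned-axes [-0.024 -0.008 -0.009]  turn/45 [ 0.    -0.003  0.082]
F [-2.95 -1.03  4.94] M [-0.12  0.87 -0.18] w 0.135
time_s: 16.05
tcp_pos: [0.6698, -0.0315, 0.0706]
ee_rot: [[-0.997, 0.081, -0.002], [0.081, 0.997, -0.0], [0.002, -0.0, -1.0]]
wrist_force: [-3.2, -1.2, 5.0]
gripper_width: 0.136
t 16.05 tcp [ 0.6698 -0.0315  0.0706] j [  11.1   33.8   -3.    -0.   -53.3 -105.7]
shift now-axes/100mm [-0.022 -0.003 -0.009]  turned-axes [-0.021 -0.007 -0.009]  turn/45 [-0.    -0.002 -0.215]
F [-3.24 -1.22  4.96] M [-0.22  0.82 -0.11] w 0.136
time_s: 16.45
tcp_pos: [0.6706, -0.0315, 0.0706]
ee_rot: [[-0.95, 0.311, -0.0], [0.311, 0.95, 0.0], [0.0, 0.0, -1.0]]
wrist_force: [-1.8, -0.1, 3.5]
gripper_width: 0.14
t 16.45 tcp [ 0.6706 -0.0315  0.0706] j [  11.1   33.8   -3.    -0.   -53.2 -119.2]
shift now-axes/100mm [-0.015 -0.    -0.009]  turned-axes [-0.014 -0.006 -0.009]  turn/45 [ 0.    -0.    -0.514]
F [-1.75 -0.14  3.48] M [-0.22  0.45 -0.08] w 0.14
```

```bash
python3 -m crank '[[1,[0,0,0],[0,0,0.1]],[1,[0,0,0],[0,0,0.1]],[1,[0,0,0],[0,0,0.1]],[1,[0,0,0],[0,0,0]]]'
python3 - <<'E'
from h import *
todo([0.672,-.032,.0715],5)
E
python3 -m crank '[[1,[0,0,0],[0,0,0.1]],[1,[0,0,0],[0,0,0.1]],[1,[0,0,0],[0,0,0]]]'
python3 - <<'E'
from h import *
todo([0.672,-.032,.0715],5)
E
```

```text
time_s: 16.85
tcp_pos: [0.67, -0.0312, 0.0706]
ee_rot: [[-0.851, 0.525, -0.001], [0.525, 0.851, 0.001], [0.001, -0.0, -1.0]]
wrist_force: [-3.8, 0.7, 4.9]
gripper_width: 0.133
t 16.85 tcp [ 0.67   -0.0312  0.0706] j [ 1.110e+01  3.380e+01 -3.000e+00 -1.000e-01 -5.320e+01 -1.327e+02]
shift now-axes/100mm [-0.021  0.004 -0.009]  turned-axes [-0.019 -0.01  -0.009]  turn/45 [ 0.    -0.002 -0.814]
F [-3.84  0.73  4.94] M [ 0.46  1.02 -0.07] w 0.133
time_s: 17.15
tcp_pos: [0.6698, -0.0312, 0.0706]
ee_rot: [[-0.759, 0.651, -0.002], [0.651, 0.759, 0.001], [0.002, -0.001, -1.0]]
wrist_force: [-3.9, 1.1, 6.1]
gripper_width: 0.133
t 17.15 tcp [ 0.6698 -0.0312  0.0706] j [ 1.110e+01  3.380e+01 -3.000e+00 -1.000e-01 -5.320e+01 -1.417e+02]
shift now-axes/100mm [-0.021  0.008 -0.009]  turned-axes [-0.021 -0.01  -0.009]  turn/45 [ 0.    -0.002 -1.014]
F [-3.88  1.07  6.14] M [ 0.45  1.17 -0.01] w 0.133
```

Clockwise gives easily: 46° with Mz ≈ 0. I'll turn on to about 76°, inside joint 6's range, and then try a gentle lift.

```bash
python3 -m crank '[[1,[0,0,0],[0,0,0.1]],[1,[0,0,0],[0,0,0.1]],[1,[0,0,0],[0,0,0.1]],[1,[0,0,0],[0,0,0.1]],[1,[0,0,0],[0,0,0.1]],[1,[0,0,0],[0,0,0.1]],[1,[0,0,0],[0,0,0.08]],[1,[0,0,0],[0,0,0]]]'
python3 - <<'E'
from h import *
todo([0.672,-.032,.0715],5)
c=r.capture("side");im=np.clip(c["img"][165:215,200:260].astype(float)*3,0,255).astype(np.uint8)
cv2.imwrite("pics/s16.png",cv2.resize(im,None,fx=12,fy=12,interpolation=cv2.INTER_CUBIC))
E
```

```text
time_s: 17.95
tcp_pos: [0.6711, -0.0304, 0.0706]
ee_rot: [[-0.322, 0.947, 0.001], [0.947, 0.322, 0.001], [0.001, 0.002, -1.0]]
wrist_force: [-1.6, 4.3, 4.8]
gripper_width: 0.135
t 17.95 tcp [ 0.6711 -0.0304  0.0706] j [ 1.110e+01  3.380e+01 -3.000e+00 -1.000e-01 -5.310e+01 -1.723e+02]
shift now-axes/100mm [-0.018  0.003 -0.009]  turned-axes [-0.007 -0.017 -0.009]  turn/45 [ 3.000e-03  1.000e-03 -1.693e+00]
F [-1.62  4.26  4.75] M [ 1.29  0.48 -0.04] w 0.135
```

View pics/s16.png

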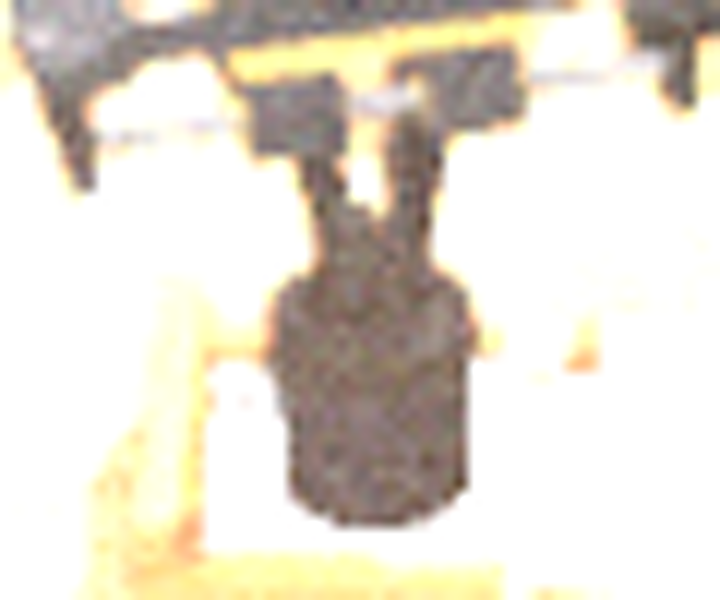

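The ridge is seen end-on between the fingers at (365,205), so the cap turned with the gripper (76°). Gentle lift test.

```bash
python3 -m crank '[[1,[0,0,-0.03],[0,0,0]],[1,[0,0,-0.03],[0,0,0]],[1,[0,0,0],[0,0,0]]]'
python3 - <<'E'
from h import *
todo([0.672,-.032,.0715],5)
E
```

```text
time_s: 18.3
tcp_pos: [0.6708, -0.0317, 0.0763]
ee_rot: [[-0.319, 0.948, 0.0], [0.948, 0.319, 0.0], [0.0, 0.0, -1.0]]
wrist_force: [1.5, 4.0, -1.9]
gripper_width: 0.13
t 18.3 tcp [ 0.6708 -0.0317  0.0763] j [  11.1   33.5   -2.7   -0.   -53.8 -172.4]
shift now-axes/100mm [-0.007  0.01   0.048]  turned-axes [-0.012 -0.004  0.048]  turn/45 [ 1.000e-03  0.000e+00 -1.697e+00]
F [ 1.46  4.   -1.85] M [ 0.85 -0.33  0.06] w 0.13
```

It rises freely (5.7 mm at 2 N). I'll lift it to about 9 cm.

```bash
python3 -m crank '[[1,[0,0,-0.06],[0,0,0]],[1,[0,0,-0.06],[0,0,0]],[1,[0,0,-0.08],[0,0,0]],[1,[0,0,-0.15],[0,0,0]],[1,[0,0,-0.2],[0,0,0]],[1,[0,0,-0.2],[0,0,0]],[1,[0,0,-0.1],[0,0,0]],[1,[0,0,0],[0,0,0]]]'
python3 -m crank '[[1,[0,0,0],[0,0,0]],[1,[0,0,0],[0,0,0]],[1,[0,0,0],[0,0,0]]]'
python3 - <<'E'
from h import *
todo([0.672,-.032,.165],5)
crop(r.capture("side"),190,110,320,230,5.5,"pics/s17.png")
crop(r.capture("top"),195,100,395,250,4,"pics/t17.png")
E
```

```text
time_s: 19.1
tcp_pos: [0.6715, -0.0321, 0.164]
ee_rot: [[-0.318, 0.948, 0.004], [0.948, 0.318, 0.0], [-0.001, 0.004, -1.0]]
wrist_force: [-0.1, 0.5, -0.9]
gripper_width: 0.136
time_s: 19.4
tcp_pos: [0.67, -0.032, 0.1603]
ee_rot: [[-0.318, 0.948, -0.002], [0.948, 0.318, -0.0], [0.0, -0.002, -1.0]]
wrist_force: [0.8, -0.9, -0.2]
gripper_width: 0.13
t 19.4 tcp [ 0.67   -0.032   0.1603] j [  11.    29.1    2.6   -0.   -63.7 -172.5]
shift now-axes/100mm [-0.007  0.019 -0.047]  turned-axes [-0.02  -0.002 -0.047]  turn/45 [-0.002 -0.002 -1.699]
F [ 0.81 -0.93 -0.17] M [-0.11  0.01 -0.03] w 0.13
```

View pics/s17.png

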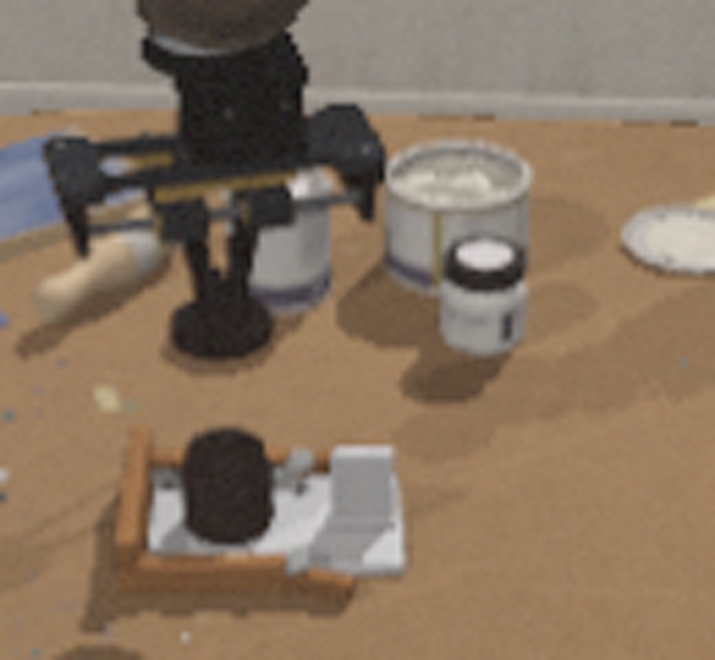

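View pics/t17.png

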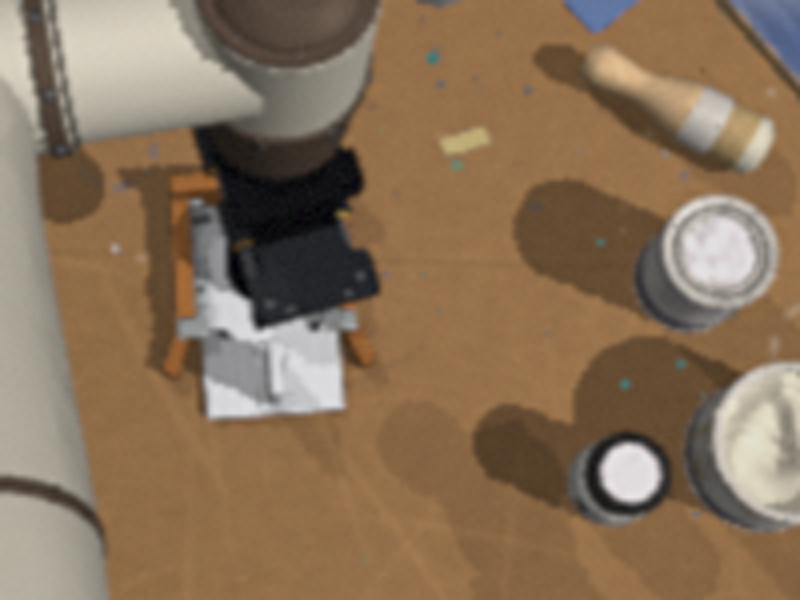

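The cap is off and hangs in the gripper at about (222,325), and the jar is open. I'll check numerically that the tray hasn't shifted since home.

```bash
python3 -m crank '[[1,[0,0,-0.04],[0,0,0]],[1,[0,0,0],[0,0,0]],[1,[0,0,0],[0,0,0]],[1,[0,0,0],[0,0,0]]]'
python3 - <<'E'
from h import *
c=r.capture("side");crop(c,200,160,310,230,7,"pics/s18.png")
a=cv2.imread("pics/s12.png",0).astype(np.float32);b=cv2.imread("pics/s18.png",0).astype(np.float32)
A=a[215:400,330:460];print("fin/rear shift crop px /7 side",cv2.phaseCorrelate(A,b[215:400,330:460],cv2.createHanningWindow((130,185),cv2.CV_32F)))
crop(r.capture("top"),215,110,315,230,5,"pics/t18.png")
a=cv2.imread("pics/t12.png",0).astype(np.float32);b=cv2.imread("pics/t18.png",0).astype(np.float32)
print("top /5",cv2.phaseCorrelate(a[370:490,140:345].copy(),b[370:490,140:345].copy(),cv2.createHanningWindow((205,120),cv2.CV_32F)))
todo([0.672,-.032,.165],5);s=r.sense();print(s["joint_velocities"].round(2))
E
```

```text
time_s: 19.9
tcp_pos: [0.6706, -0.0318, 0.1656]
ee_rot: [[-0.318, 0.948, 0.0], [0.948, 0.318, 0.0], [0.0, 0.0, -1.0]]
wrist_force: [0.7, -0.4, -1.4]
gripper_width: 0.139
fin/rear shift crop px /7 side ((0.5021344336736604, 0.12989282442167394), 0.2591832920357033)
top /5 ((4.970344704703464, 0.07401075787949907), 0.37025424830707504)
t 20.0 tcp [ 0.6705 -0.0318  0.1655] j [  11.1   28.8    3.    -0.   -64.2 -172.5]
shift now-axes/100mm [-0.006  0.014  0.005]  turned-axes [-0.015 -0.003  0.005]  turn/45 [-0.    -0.    -1.699]
F [-0.67  1.19 -0.27] M [-0.15 -0.02 -0.01] w 0.133
[-0.   -0.11 -0.07 -0.05  0.07  0.16]
```

View pics/s18.png

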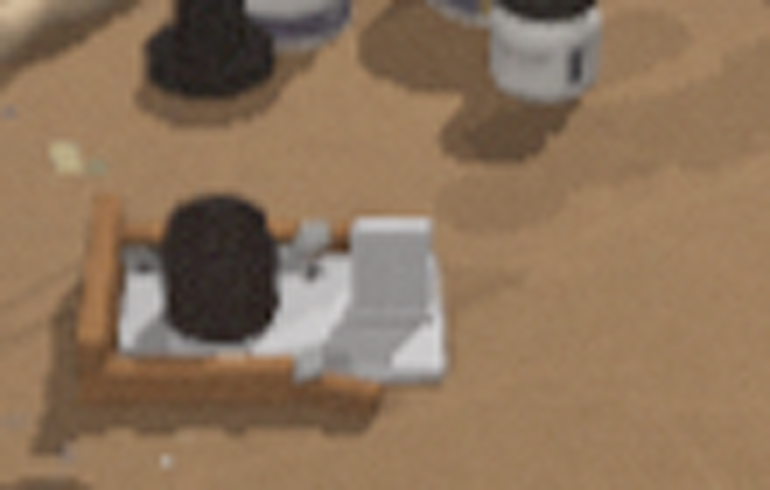

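By eye the tray sits about 4 crop px (roughly 2 mm) back from where it was. I'll measure that properly with edge profiles.

```bash
python3 - <<'E'
import cv2,numpy as np
def edge(im,rows,x0,x1,sgn):
    o=[]
    for y in rows:
        p=cv2.GaussianBlur(im[y-2:y+3].mean(0)[None],(9,1),2)[0]; g=sgn*np.gradient(p)[x0:x1]; i=g.argmax(); w=np.clip(g[max(0,i-5):i+6],0,None); o.append(x0+max(0,i-5)+(w*np.arange(len(w))).sum()/w.sum())
    return np.median(o).round(2)
for n in("s11","s12","s18"):
    im=cv2.imread(f"pics/{n}.png")[:,:,0].astype(np.float32)   # blue: grey bright, wood dark
    print(n,"rear",edge(im,range(280,350,7),415,460,-1),"fin r",edge(im,range(228,250,5),415,445,-1),"front",edge(im,range(290,340,7),108,132,1),"wall",edge(im,range(220,300,7),75,95,1))
E
```

```text
s11 rear 435.81 fin r 437.86 front 118.82 wall nan
s12 rear 436.58 fin r 427.12 front 118.77 wall nan
s18 rear 442.0 fin r 430.01 front 120.03 wall nan<stdin>:5: RuntimeWarning: invalid value encountered in scalar divide
```

```bash
python3 - <<'E'
import cv2,numpy as np
def edge(im,cols,y0,y1):
    o=[]
    for x in cols:
        p=cv2.GaussianBlur(im[:,x-2:x+3].mean(1)[None],(9,1),2)[0]; g=-np.gradient(p)[y0:y1]; i=g.argmax(); w=np.clip(g[max(0,i-6):i+7],0,None); o.append(y0+max(0,i-6)+(w*np.arange(len(w))).sum()/w.sum())
    return np.array(o).round(1)
for n in("t12","t18"):
    im=cv2.imread(f"pics/{n}.png")[:,:,0].astype(np.float32)
    print(n,edge(im,range(170,320,12),445,490))
E
```

```text
t12 [468.1 467.3 466.3 466.3 466.8 465.9 465.6 464.1 462.2 461.4 461.3 461.
 460.8]
t18 [472.2 471.3 471.1 471.1 470.2 469.  467.4 466.1 466.4 466.2 465.2 462.9
 461.3]
```

View pics/t18.png

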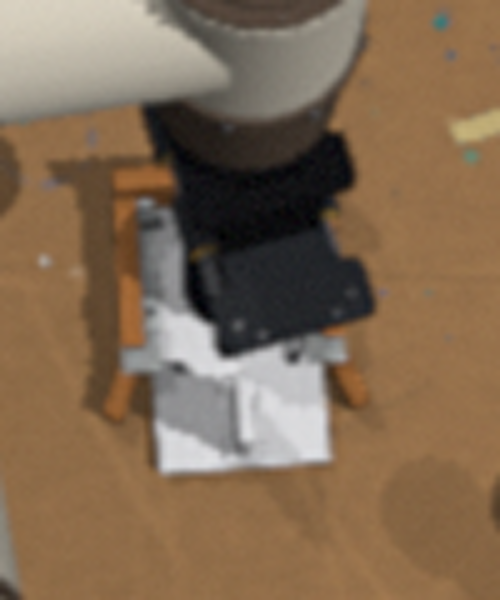

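Both views agree: turning the cap crept the tray back about 2 mm and yawed it slightly within the side slack. There's plenty of time (20 of 70 s), so I'll mend it. I'll lower the cap's skirt just over the neck in the free orientation, nudge it gently into the dock, and lift again.

```bash
python3 -m crank '[[1,[0,0,0.2],[0,0,0]],[1,[0,0,0.2],[0,0,0]],[1,[0,0,0.2],[0,0,0]],[1,[0,0,0.1],[0,0,0]],[1,[0,0,0.05],[0,0,0]],[1,[0,0,0],[0,0,0]],[1,[0,0,0],[0,0,0]]]'
python3 - <<'E'
from h import *
todo([0.6707,-.0317,.078],5)
E
```

```text
time_s: 20.7
tcp_pos: [0.6713, -0.0318, 0.0915]
ee_rot: [[-0.319, 0.948, 0.002], [0.948, 0.319, -0.0], [-0.001, 0.002, -1.0]]
wrist_force: [-0.5, 0.1, -0.2]
gripper_width: 0.132
t 20.7 tcp [ 0.6713 -0.0318  0.0915] j [  11.1   32.6   -1.8    0.   -55.5 -172.5]
shift now-axes/100mm [ 0.003 -0.006  0.135]  turned-axes [0.006 0.002 0.135]  turn/45 [ 1.000e-03  2.000e-03 -1.698e+00]
F [-0.45  0.12 -0.2 ] M [-0.1   0.01  0.03] w 0.132
```

```bash
python3 -m crank '[[1,[0,0,0.04],[0,0,0]],[1,[0,0,0.04],[0,0,0]],[1,[0,0,0],[0,0,0]]]'
python3 - <<'E'
from h import *
todo([0.6707,-.0317,.078],5)
E
python3 -m crank '[[1,[0,0,0.03],[0,0,0]],[1,[0,0,0.03],[0,0,0]],[1,[0,0,0],[0,0,0]],[1,[0,0,0],[0,0,0]]]'
python3 - <<'E'
from h import *
todo([0.6707,-.0317,.078],5)
E
```

```text
time_s: 21.0
tcp_pos: [0.6701, -0.0319, 0.082]
ee_rot: [[-0.318, 0.948, -0.001], [0.948, 0.318, 0.0], [0.0, -0.001, -1.0]]
wrist_force: [-0.9, -0.2, -0.2]
gripper_width: 0.131
t 21.0 tcp [ 0.6701 -0.0319  0.082 ] j [  11.1   33.1   -2.4   -0.   -54.5 -172.5]
shift now-axes/100mm [-0.     0.006  0.04 ]  turned-axes [-0.006  0.001  0.04 ]  turn/45 [-1.000e-03 -1.000e-03 -1.699e+00]
F [-0.88 -0.15 -0.18] M [-0.13 -0.01 -0.01] w 0.131
time_s: 21.4
tcp_pos: [0.6707, -0.0315, 0.0762]
ee_rot: [[-0.318, 0.948, 0.0], [0.948, 0.318, 0.0], [0.0, 0.0, -1.0]]
wrist_force: [0.7, 2.5, -1.2]
gripper_width: 0.135
t 21.4 tcp [ 0.6707 -0.0315  0.0762] j [  11.1   33.5   -2.7   -0.   -53.8 -172.5]
shift now-axes/100mm [-0.002 -0.001 -0.018]  turned-axes [-0.    -0.002 -0.018]  turn/45 [ 1.000e-03 -0.000e+00 -1.699e+00]
F [ 0.73  2.46 -1.22] M [ 0.37 -0.21  0.03] w 0.135
```

```bash
python3 -m crank '[[1,[-0.005,0.02,0],[0,0,0]],[1,[-0.005,0.02,0],[0,0,0]],[1,[0,0,0],[0,0,0]]]'
python3 - <<'E'
from h import *
todo([0.6707,-.0317,.078],5)
E
python3 -m crank '[[1,[-0.005,0.02,0],[0,0,0]],[1,[-0.005,0.02,0],[0,0,0]],[1,[0,0,0],[0,0,0]]]'
python3 - <<'E'
from h import *
todo([0.6707,-.0317,.078],5)
c=r.capture("side");crop(c,200,160,310,230,7,"pics/s19.png")
E
```

```text
time_s: 21.7
tcp_pos: [0.6737, -0.0316, 0.076]
ee_rot: [[-0.318, 0.948, -0.003], [0.948, 0.318, -0.0], [0.001, -0.003, -1.0]]
wrist_force: [-3.2, 1.6, -0.2]
gripper_width: 0.134
t 21.7 tcp [ 0.6737 -0.0316  0.076 ] j [  11.    33.8   -2.1   -0.   -54.3 -172.4]
shift now-axes/100mm [ 0.009 -0.029 -0.02 ]  turned-axes [ 0.03   0.002 -0.02 ]  turn/45 [-0.002 -0.003 -1.699]
F [-3.21  1.6  -0.2 ] M [0.4  0.98 0.05] w 0.134
time_s: 22.0
tcp_pos: [0.675, -0.0313, 0.0755]
ee_rot: [[-0.317, 0.948, -0.01], [0.948, 0.317, -0.0], [0.003, -0.009, -1.0]]
wrist_force: [-8.2, 2.5, 1.9]
gripper_width: 0.134
t 22.0 tcp [ 0.675  -0.0313  0.0755] j [ 1.100e+01  3.410e+01 -1.500e+00 -1.000e-01 -5.490e+01 -1.724e+02]
shift now-axes/100mm [ 0.01  -0.042 -0.024]  turned-axes [ 0.043  0.    -0.025]  turn/45 [-0.008 -0.011 -1.7  ]
F [-8.21  2.53  1.93] M [0.77 2.65 0.07] w 0.134
```

View pics/s19.png

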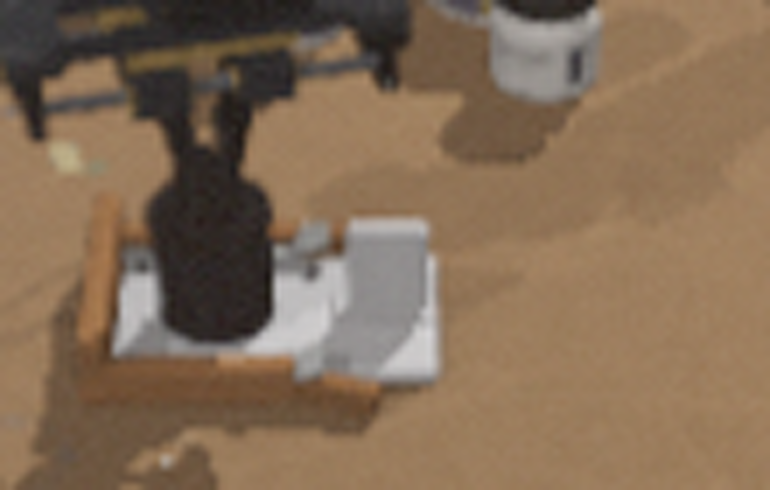

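Home again: the fin's left edge is at 347 and the rear at 438, as before. I'll ease off to a light forward push and lift straight up.

```bash
python3 -m crank '[[1,[0.005,-0.02,0],[0,0,0]],[1,[0.003,-0.013,0],[0,0,0]],[1,[0,0,0],[0,0,0]]]'
python3 -m crank '[[1,[0,0,-0.05],[0,0,0]],[1,[0,0,-0.05],[0,0,0]],[1,[0,0,-0.1],[0,0,0]],[1,[0,0,-0.2],[0,0,0]],[1,[0,0,-0.25],[0,0,0]],[1,[0,0,-0.25],[0,0,0]],[1,[0,0,0],[0,0,0]],[1,[0,0,0],[0,0,0]]]'
python3 -m crank '[[1,[0,0,0],[0,0,0]],[1,[0,0,0],[0,0,0]],[1,[0,0,0],[0,0,0]]]'
python3 - <<'E'
from h import *
todo([0.6707,-.0317,.165],5)
crop(r.capture("side"),200,160,310,230,7,"pics/s20.png")
crop(r.capture("top"),215,110,315,230,5,"pics/t20.png")
crop(r.capture("side"),190,110,320,230,5,"pics/s21.png")
def edge(im,cols,y0,y1):
    o=[]
    for x in cols:
        p=cv2.GaussianBlur(im[:,x-2:x+3].mean(1)[None],(9,1),2)[0]; g=-np.gradient(p)[y0:y1]; i=g.argmax(); w=np.clip(g[max(0,i-6):i+7],0,None); o.append(y0+max(0,i-6)+(w*np.arange(len(w))).sum()/w.sum())
    return np.array(o).round(1)
for n in("t12","t18","t20"):
    im=cv2.imread(f"pics/{n}.png")[:,:,0].astype(np.float32); print(n,edge(im,range(170,320,16),445,490))
for n in("s12","s18","s20"):
    im=cv2.imread(f"pics/{n}.png")[:,:,0].astype(np.float32).T; print(n,edge(im,range(280,350,12),415,460))
E
```

```text
time_s: 22.35
tcp_pos: [0.6745, -0.0313, 0.076]
ee_rot: [[-0.318, 0.948, -0.002], [0.948, 0.318, 0.0], [0.001, -0.002, -1.0]]
wrist_force: [-3.8, 3.5, -1.6]
gripper_width: 0.134
time_s: 23.15
tcp_pos: [0.6763, -0.0316, 0.1684]
ee_rot: [[-0.318, 0.948, 0.004], [0.948, 0.318, 0.001], [-0.001, 0.004, -1.0]]
wrist_force: [-0.3, -0.3, -1.0]
gripper_width: 0.133
time_s: 23.45
tcp_pos: [0.6751, -0.0316, 0.1656]
ee_rot: [[-0.318, 0.948, -0.002], [0.948, 0.318, -0.0], [0.0, -0.002, -1.0]]
wrist_force: [-0.8, 0.3, -1.6]
gripper_width: 0.136
t 23.45 tcp [ 0.6751 -0.0316  0.1656] j [  11.    29.3    3.8    0.   -64.6 -172.4]
shift now-axes/100mm [ 0.013 -0.042  0.006]  turned-axes [0.044 0.003 0.006]  turn/45 [-0.002 -0.002 -1.699]
F [-0.81  0.33 -1.57] M [-0.14  0.01 -0.01] w 0.136
t12 [468.1 467.  466.3 466.8 465.9 464.9 462.2 461.3 461.  460.8]
t18 [472.2 471.2 471.1 470.2 468.1 466.3 466.4 466.1 463.8 461.3]
t20 [467.2 466.4 466.2 466.7 465.9 465.4 463.2 461.4 461.  461.1]
s12 [435.9 436.  436.4 437.2 437.  438.1]
s18 [440.9 441.1 441.9 443.1 443.1 442.2]
s20 [436.4 435.8 436.7 437.  437.2 437.2]
```

View pics/s21.png

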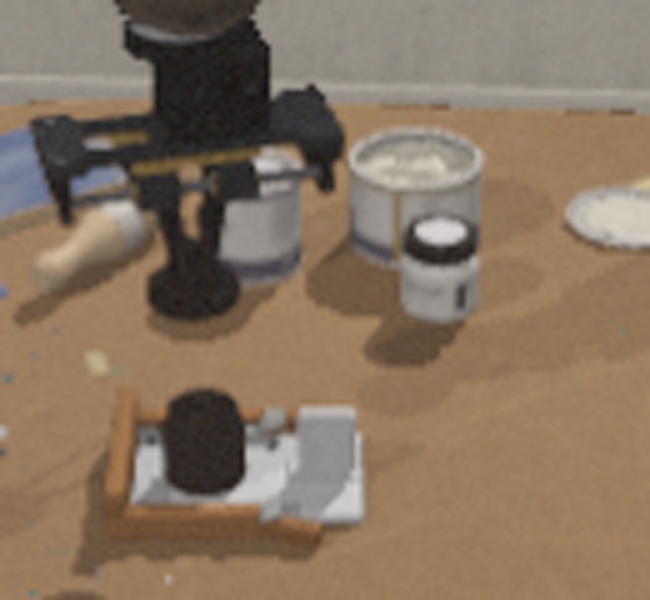

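The tray's edges are back at the first home readings in both views, within about 0.3 px. The cap is held at (193,290), 95 mm above its seat and still. Handing in.

```bash
python3 -m crank '[[1,[0,0,0],[0,0,0]],[1,[0,0,0],[0,0,0]]]'; python3 -c "
from station import r
print(r.finish_job())"
```

```text
time_s: 23.8
tcp_pos: [0.6754, -0.0315, 0.1665]
ee_rot: [[-0.318, 0.948, -0.0], [0.948, 0.318, -0.0], [0.0, -0.0, -1.0]]
wrist_force: [0.1, -0.4, -0.2]
gripper_width: 0.136
the job is handed in; nothing more can be done
None
```

The job is done and handed in at about 24 s of the 70 s. The cap is off and held still about 95 mm above its seat, and the tray is home in the dock.

- **Docking:** I pinched the fin and pushed the tray in. It caught twice at the mouth, peaking at about 31 N in x, and I freed it each time with small sideways corrections. It was home when a further push moved nothing.
- **Thread:** Anticlockwise the cap stopped at about 0.9 N·m. The stop showed later than the stated 15°, at roughly 24–36° of gripper turn. Clockwise it turned freely, so I went to about 76° and it lifted off at 2 N.
- **Mended after the first lift:** My check then disagreed with the earlier one, because turning the cap had crept the tray back about 2 mm. I lowered the cap lightly over the neck, nudged the tray home with about 8 N, and lifted the cap again.
- **Last checks:**
  - The tray's rear edge matched its first home position within about 0.3 px in both views.
  - The grip opening read 12 mm, with the cap still in the gripper.
  - The wrist force was near zero.
  - The bystanders looked undisturbed in the pictures; I did not measure their positions.

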